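# Load the die blank on the router's fixture and hold it on the stops for clamping

## Robot

A 6-joint arm with a two-finger parallel gripper is mounted at the origin on the work surface. World frame = base frame: x ahead of the robot, y to its left, z up, the work surface at z = 0. Lengths are in mm, angles in rad, forces in N, time in s.
With the tool pointing down it reaches from about 350 to 775 mm from the base axis. Payload 7.3 kg.
Tool frame: the origin (TCP) lies between the finger pads; the fingertips stand tcp_to_tips ahead of it and the grasp point (between the pads) lies 5 mm behind it (tcp_to_tips is the distance from the TCP to the fingertips, in mm); z points along the fingers, x is the direction in which the jaws open and shut, and the axes are right-handed (so a half turn about z gives the same grasp; the last joint's range is limited). The gripper opens to 92 mm and grips with 3 to 60 N. Pads are 19 mm wide; open, the fingers measure 130 mm over their backs; the gripper's body (75 mm by 190 mm) begins 47 mm behind the grasp point.
Start: joints at [0.958, 0.342, 1.524, -0, 1.275, -0.146], TCP at [236.257, 468.86, 203.141] pointing down, gripper open.
Joint ranges: [-2.53, 2.53], [-0.77, 2.02], [0.04, 2.7], [-1, 4.14], [0.28, 2.66], [-3.11, 3.11]. Speed limits (rad/s): [2.57, 2.57, 3.14, 3.14, 3.14, 3.14].

## Interface

Orientations are given as [roll, pitch, yaw] about the fixed x, y, z axes, in that order (R = Rz(yaw) Ry(pitch) Rx(roll)).
In Python, from plant import * gives the robot as it stands.
- The arm moves only by the tool drive_tool, never from a script. Its argument "deltas" is a list of rows, each an object of numbers: "hand": the gripper's target within -1 to 1 (shut at 1, half-way at 0, fully open at -1); "tx", "ty", "tz": the shift along the tool's x, y, z each as a share of 4 cm, from -1 to 1; "wx", "wy", "wz": the turn, a rotation vector about the tool's x, y, z each as a share of 5 degrees, from -1 to 1. In form: [{"hand": .., "tx": .., "ty": .., "tz": .., "wx": .., "wy": .., "wz": ..}, ...]. A call has 1 to 20 rows; each row shifts and turns the commanded pose from where the row before left it, along the tool's axes as they then stand; what a row does not reach is not made up. A row lasts 1/12 s, in which the tool goes at most 41.7 mm and 7.16 degrees, less where a joint would pass 70% of its speed; a pose out of reach is approached as far as the arm can. A call with a number of a shift or a turn outside -1 to 1 is refused whole. A call with a gripper value outside its range is refused whole. The fingers move at their own pace and stop on an object; the grip force is fixed at half the most. Time passes only in rows, so rows that do not move let the fingers close. It gives the time, the measured TCP pose, the force and the opening at its end, in the units of the state.
- get_obs(): the state, without advancing time (a new reading comes with each control period).
- capture(name): name is "scene" or "top"; returns the picture (420x560x3 uint8, red, green, blue); there is no depth.
- camera_model(name): a dict with "fx", "fy", "cx", "cy" (pixels), "rvec" (rotation vector, rad) and "tvec" (3), from world to camera coordinates, as OpenCV has them. Camera axes: x right, y down, z forward; pixel columns grow to the right and rows downward; lengths in mm; the calibration is good to about 2 mm. A picture is of the moment at which its call begins. camera_model takes no time and is no camera call.
- close_job(): hands the job in, once; it reports no verdict.
The state is a dict: "time": time; "joint_positions": joint angles; "dq": joint speeds; "tau": joint torques, N m; "tool_pos": TCP position; "tcp_rot": TCP orientation; "contact_force": force on the tool from outside, world axes, zero at the start; "moment": the same for the moment, N m; "grip_width": finger opening in mm.
Only numpy, scipy, OpenCV 4.12 (cv2) and the standard library are available. Lean on these libraries where they do the work, as an engineer would, in place of code of your own. Each camera call takes 0.05 s, during which the arm holds its last target.

## Task

Gently lay the rectangular aluminium die blank flat on the two raised parallels of the router's fixture, just clear of the ejector pin; then push it along them, square, against the sprung pin until it is hard up against the stop buttons, without ramming them. Finish while still holding it pressed there, ready for the clamp: if you let go, the pin pushes it off the stops. Leave the other parts and tools where they lie.

Things in the scene. Friction and masses are not known exactly. Their poses are not given: they have to be found in the camera images.
- blank_center (a point): centre of the die blank, a plain loose aluminium block 80 (its x) x 56 (its y) x 20 mm (its z, up), four small dark corner holes on top, 0.17 to 0.31 kg; starts flat on the dark desk to the right of the router. Site halfway up, 10 mm above its underside, axes along the block's; end for end it is the same. It is grasped across its 56 mm width.
- parallels: two upright steel strips (parallels), the narrow raised support on the fixture: each 6 mm wide, 22 mm high, 96 mm long, 36 mm apart centre to centre. Origin midway between them, at mid-length, level with their top faces. x points along them to the stops and ejector pin (roughly the robot's left, +y), y across, z up. The blank belongs on top, its 80 mm length along x, centred in y.
- home (a point): where the blank's centre lies when it is pressed home: 4 mm beyond the parallels' origin along x and 10 mm above their tops; axes as the parallels'. Laid down 16 mm short of this (centre 12 mm behind the parallels' origin) the blank is 7 mm clear of the ejector pin and rests on nearly the whole length of the strips.
- fixture: the steel fixture, fixed on the router's bed (bed 90 mm above the desk) by a round swivel base. Origin on the bed under the fixture, x as the parallels': their origin is at x -14, z +52 mm. Tooling plate 110 mm wide (y), from x -80 to +110, top at z 30. At x 77 to 180 an open toggle clamp, up to z 177 mm.
- guide_pins (a point): midway between the two upright guide pins (8 mm diameter, one on each side of the blank's path, 72 mm apart centre to centre, at y +-36, 30 mm beyond the parallels' origin along x), level with their tops, 12 mm above the parallels' tops. The blank slides between them with 4 mm to spare on each side.
- stops: two fixed steel stop buttons, 12 mm diameter, 36 mm apart, on the dark stop block at the end of the parallels. Origin midway between their flat faces, 8 mm above the parallels' tops; x points into the stops (the push direction). The block's face is 8 mm behind the button faces, its top 10 mm above this origin.
- ejector_nose (a point): tip of the brass ejector pin, 10 mm diameter, midway between the two stop buttons; sprung, it stands out 9 mm in front of the button faces and moves along the parallels' x.
- ejector (a joint): how far the ejector pin is pressed in, in m: 0 at rest, 0.009 when its nose is level with the stop button faces. Spring: 3 N at rest, 8.4 N at 9 mm (600 N/m). The push at the stops must exceed this and the blank's sliding friction (1 to 2 N).
- bar: bystander: aluminium offcut 85 x 28 x 20 mm on the desk, narrower than the blank; origin under its centre
- disc: bystander: round aluminium piece 60 mm diameter, 20 mm high, on the desk; origin under its centre
- nut: bystander: steel collet nut, 34 mm diameter, 20 mm high, on the desk; origin under its centre
- oil: bystander: upright oil bottle 44 mm diameter, 115 mm high, on the desk; origin under its centre
- wrench: bystander: steel wrench 160 mm long on the router's bed; origin under its middle
- brush: bystander: bench brush 190 mm long on the router's bed; origin under its middle
- step_block: bystander: dark steel step block 48 x 28 x 39 mm at the far edge of the router's bed; origin under its centre
Things that resemble listed ones, but are neither listed nor needed, are in the scene too. What is shaped like the part that bears blank_center but yellow is not meant.

How it is judged:
By the outcome, as a careful person would: the job done as asked, in the order asked, and still so for the second after the job is handed in, while the arm keeps its last pose, push and grip.
It also fails if it takes over 48 s, if anything falls off the work surface, if the arm or the gripper's body presses on something with over 40 N, if the wrist force passes 120 N, or if a joint passes its speed limit or range.

## Working session

There is one attempt and no reset: what is moved stays moved. The work goes in short steps, Python scripts to look and compute and a tool call to move; the robot and the scene stay as the last step left them, time stands still between calls to the robot, and variables do not carry over. Pictures are saved under pics/ and viewed, and the job is handed in when it is done.

Besides the shell and the picture viewer there is one more tool, called after "Request:" in YAML: its name, and indented under it one key for each argument. drive_tool: Moves the arm, as the interface text tells. Its arguments: {"type":"object","properties":{"deltas":{"type":"array","items":{"type":"object","properties":{"hand":{"type":"number"},"tx":{"type":"number"},"ty":{"type":"number"},"tz":{"type":"number"},"wx":{"type":"number"},"wy":{"type":"number"},"wz":{"type":"number"}}}}},"required":["deltas"]}

```bash
ls; mkdir -p pics; python3 - <<'E'
from plant import *
import cv2
o=get_obs()
for k,v in o.items(): print(k,v)
for n in ["scene","top"]:
    im=capture(n); cv2.imwrite(f"pics/{n}0.png",im[:,:,::-1]); print(camera_model(n))
E
```

```text
pics
time 0.0
joint_positions [ 9.58000361e-01  3.42717080e-01  1.52503217e+00  9.70914580e-06
  1.27541965e+00 -1.45988323e-01]
dq [-0.0006934   0.00044122 -0.00035927  0.00062049 -0.00032494  0.0009128 ]
tau [-4.98606787e-04 -4.31236053e+01 -2.44220442e+01  7.19049876e-02
  5.59838698e-02 -1.03943676e-04]
tool_pos [235.97557572 468.46582714 202.44264816]
tcp_rot [-3.14135417e+00  1.55812307e-03  1.10398604e+00]
contact_force [-0.02499072  0.34669002  0.46758113]
moment [ 0.05066487 -0.00614653  0.0172577 ]
grip_width 91.83755689307417
{'fx': 422.7381381646263, 'fy': 422.7381381646263, 'cx': 278.0012614880995, 'cy': 209.79271543008292, 'rvec': array([ 2.22530281,  0.57297159, -0.25490498]), 'tvec': array([-517.90139379,  -81.28606125, 1481.64528013])}
{'fx': 503.53686879461463, 'fy': 503.53686879461463, 'cx': 278.68552353417886, 'cy': 210.68148461180473, 'rvec': array([ 2.04123717, -2.19032545,  0.23002831]), 'tvec': array([  37.46941765,  568.36682275, 1678.85172225])}
```

View pics/scene0.png

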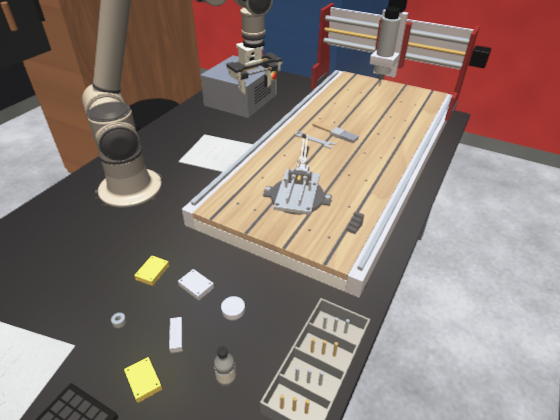

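View pics/top0.png

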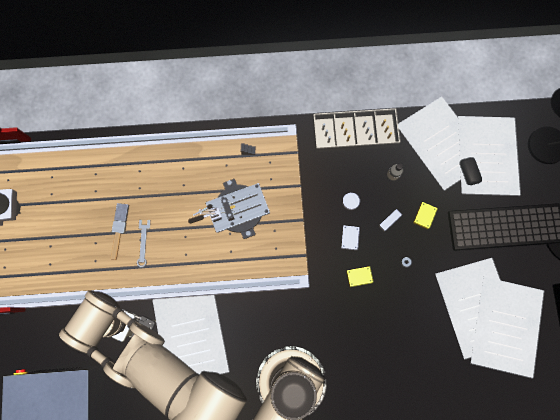

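The scene view shows the silver blank at about (196,284) and the fixture at (300,190). In the top view they are at (350,238) and (240,207). The yellow decoys, bar, disc, nut and oil are nearby. Next I zoom in.

```bash
python3 - <<'E'
import cv2,numpy as np
t=cv2.imread("pics/top0.png"); s=cv2.imread("pics/scene0.png")
c=t[165:255,180:300]; cv2.imwrite("pics/tf.png",cv2.resize(c,None,fx=6,fy=6,interpolation=cv2.INTER_CUBIC))
c=s[130:220,250:350]; cv2.imwrite("pics/sf.png",cv2.resize(c,None,fx=6,fy=6,interpolation=cv2.INTER_CUBIC))
a=cv2.resize(t[215:265,325:385],None,fx=6,fy=6,interpolation=cv2.INTER_CUBIC)
b=cv2.resize(s[260:310,165:225],None,fx=6,fy=6,interpolation=cv2.INTER_CUBIC)
cv2.imwrite("pics/bl.png",np.hstack([a,b]))
E
```

```text
(no output)
```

View pics/tf.png

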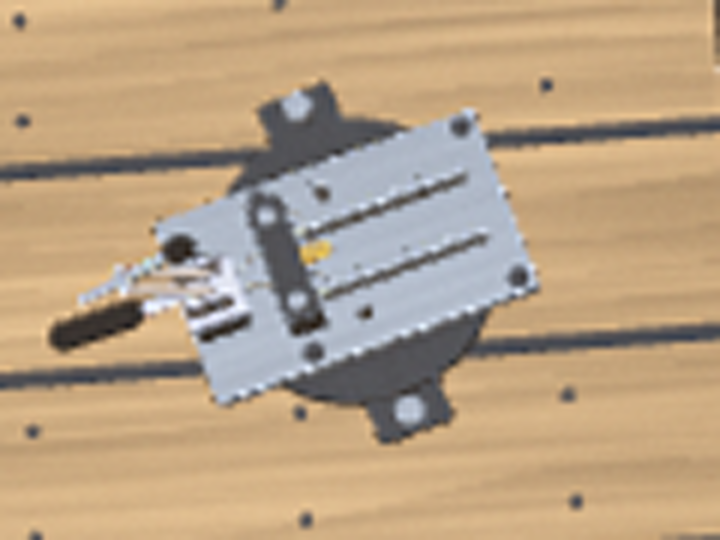

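View pics/sf.png

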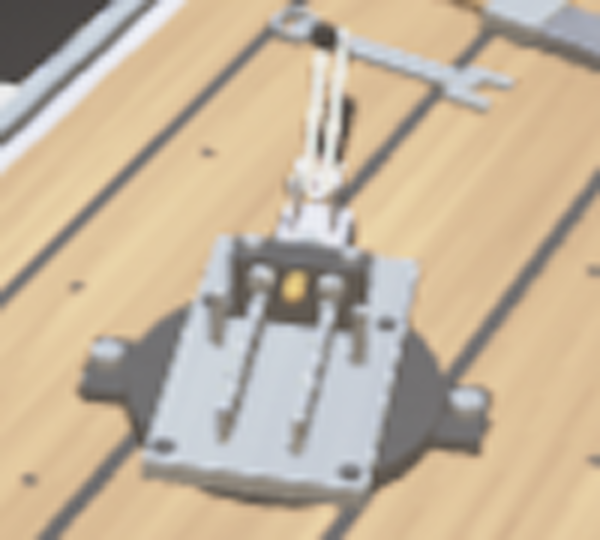

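View pics/bl.png

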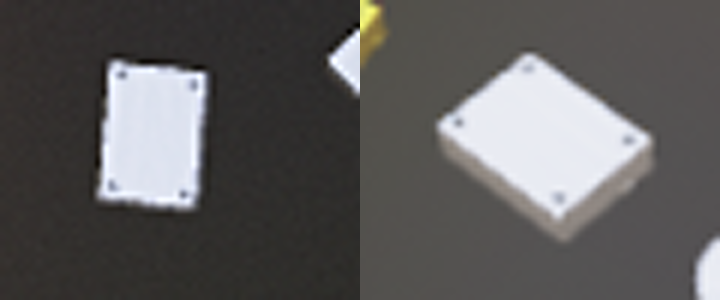

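Zoomed, the blank's four holes are clear in both views. The plate corners in the top view are near (259,183), (270,213), (217,232) and (205,203), and the stop block and brass pin are at about (229,208). Next I cast edges onto the known planes.

```bash
cat > h.py <<'E'
import cv2,numpy as np
from plant import *
def cam(n):
    m=camera_model(n);K=np.array([[m['fx'],0,m['cx']],[0,m['fy'],m['cy']],[0,0,1]])
    R=cv2.Rodrigues(np.array(m['rvec']))[0];return K,R,np.array(m['tvec'])
def ray(n,px,z):
    K,R,t=cam(n);px=np.atleast_2d(px).astype(float)
    d=(R.T@np.linalg.inv(K)@np.c_[px,np.ones(len(px))].T).T
    c=-R.T@t
    return c+d*((z-c[2])/d[:,2])[:,None]
def proj(n,P):
    K,R,t=cam(n);q=(K@(R@np.atleast_2d(P).T+t[:,None])).T
    return q[:,:2]/q[:,2:]
def subedge(g,A,B,n=25,h=3.5):
    # subpixel edge points along segment A-B (pixels): max gradient across
    A=np.array(A,float);B=np.array(B,float);u=(B-A)/np.linalg.norm(B-A);nn=np.array([-u[1],u[0]])
    out=[];s=np.arange(-h,h+.01,.25)
    for f in np.linspace(.12,.88,n):
        p=A+f*(B-A);q=p+s[:,None]*nn
        v=cv2.remap(g,q[:,0].astype(np.float32)[None],q[:,1].astype(np.float32)[None],cv2.INTER_LINEAR)[0]
        d=np.abs(np.gradient(cv2.GaussianBlur(v[None],(5,1),0)[0]));k=d.argmax();w=d**2*(np.abs(s-s[k])<1.2)
        if d[k]>1: out.append(p+(w@s/w.sum())*nn)
    return np.array(out)
def fitquad(n,g,C,z):
    L=[]
    for i in range(4):
        P=ray(n,subedge(g,C[i],C[(i+1)%4]),z)[:,:2]
        vx,vy,x,y=cv2.fitLine(P.astype(np.float32),cv2.DIST_HUBER,0,.01,.01).ravel()
        L.append((np.array([x,y]),np.array([vx,vy])))
    pts=[]
    for i in range(4):
        (p,u),(q,v)=L[i-1],L[i]
        s=np.linalg.solve(np.c_[u,-v],q-p);pts.append(p+s[0]*u)
    return np.array(pts),L
E
python3 - <<'E'
from h import *
def rep(nm,P):
    e=np.roll(P,-1,0)-P
    print(nm,P.mean(0).round(1),'edges',np.linalg.norm(e,axis=1).round(1),'ang',np.degrees(np.arctan2(e[:,1],e[:,0])).round(1))
t=cv2.imread("pics/top0.png").astype(np.float32); s=cv2.imread("pics/scene0.png").astype(np.float32)
# blank
for n,im,o,C in [("top",t,(325,215),[(108,62),(206,72),(196,208),(98,198)]),("scene",s,(165,260),[(530-360,52),(652-360,140),(560-360,215),(438-360,128)])]:
    C=np.array(C)/6-.42+np.array(o)
    P,_=fitquad(n,im[:,:,0],C,20); rep('blank '+n,P)
for n,im,o,C,ch in [("top",t,(180,165),[(475,110),(540,290),(225,403),(153,230)],None),("scene",s,(250,130),[(143,465),(365,488),(416,262),(222,238)],None)]:
    C=np.array(C)/6-.42+np.array(o)
    print(ray(n,C,120).round(0)[:,:2].tolist())
    hsv=cv2.cvtColor(im.astype(np.uint8),cv2.COLOR_BGR2HSV)[:,:,1].astype(np.float32)
    for nm,g in (('sat',hsv),('b',im[:,:,0])):
        P,_=fitquad(n,g,C,120); rep('plate '+n+nm,P); print(P.round(1).tolist())
for n,im,o,C,z in [("top",t,(180,165),[(316,250)],150),("scene",s,(250,130),[(293,287)],150)]:
    print('brass',ray(n,np.array(C)/6-.42+np.array(o),z))
E
```

```text
blank top [ 466.3 -245.2] edges [56.9 80.8 56.1 80.9] ang [-101.   169.4   79.1  -10. ]
blank scene [ 470.5 -244.4] edges [81.6 57.1 81.4 57.1] ang [ -10.5 -100.8  169.5   79.3]
[[657.0, 59.0], [551.0, 29.0], [500.0, 206.0], [600.0, 242.0]]
plate topsat [579.3 135.3] edges [109.9 190.7 111.  193.8] ang [-163.9  107.    17.8  -73.3]
[[660.0, 58.599998474121094], [554.5, 28.100000381469727], [498.6000061035156, 210.39999389648438], [604.2999877929688, 244.3000030517578]]
plate topb [579.1 135.1] edges [109.5 189.2 109.6 188. ] ang [-163.5  106.7   15.9  -73.3]
[[658.7000122070312, 60.400001525878906], [553.7000122070312, 29.299999237060547], [499.29998779296875, 210.5], [604.7000122070312, 240.5]]
[[561.0, 25.0], [662.0, 62.0], [607.0, 240.0], [507.0, 209.0]]
plate scenesat [582.7 133.7] edges [109.  191.8 112.8 196.4] ang [  17.1  105.5 -165.2  -73.4]
[[557.5, 24.399999618530273], [661.5999755859375, 56.5], [610.4000244140625, 241.3000030517578], [501.3999938964844, 212.60000610351562]]
plate sceneb [582.5 135.8] edges [110.3 192.  109.5 191.6] ang [  16.3  106.8 -163.5  -73.4]
[[557.0999755859375, 28.5], [662.9000244140625, 59.400001525878906], [607.5, 243.1999969482422], [502.5, 212.10000610351562]]
brass [[575.99058642 149.47776474 150.        ]]
brass [[577.00005826 151.52720467 150.        ]]
```

```bash
cat >> h.py <<'E'
from scipy.spatial.transform import Rotation as Ro
def go(dst,yaw_deg=None):
    "total shares: turn first (pure wz/tilt), then shift in the tool axes after the turn"
    o=get_obs();R=Ro.from_euler('xyz',o['tcp_rot'])
    y=np.degrees(o['tcp_rot'][2]) if yaw_deg is None else yaw_deg
    Rt=Ro.from_euler('xyz',[180,0,y],degrees=True)
    w=np.degrees((R.inv()*Rt).as_rotvec())/5
    d=np.array(dst)-o['tool_pos']
    print('t',round(o['time'],2),'pos',np.round(o['tool_pos'],1),'rpy',np.degrees(o['tcp_rot']).round(2),'F',np.round(o['contact_force'],1),'w',round(o['grip_width'],1))
    print('world d',d.round(1),'turn shares',w.round(3),'shift shares (new axes)',(Rt.inv().apply(d)/40).round(3))
E
python3 - <<'E'
import plant; print([k for k in dir(plant) if not k.startswith('__')])
try: print(plant.tcp_to_tips)
except Exception as e: print(e)
from h import *
go([340,200,282],79.65); 
Rt=Ro.from_euler('xyz',[180,0,79.65],degrees=True)
print(Rt.inv().apply(np.array([468.4,-244.8,100])-[340,200,282])/40)
E
```

```text
['Unreachable', 'camera_model', 'capture', 'close_job', 'get_obs', 'tcp_to_tips']
14.0
t 0.1 pos [236.  468.5 202.5] rpy [-1.7999e+02  8.0000e-02  6.3250e+01] F [-0.  -0.2  0.3] w 91.5
world d [ 104.  -268.5   79.5] turn shares [-0.005  0.015 -3.279] shift shares (new axes) [-6.137  3.764 -1.987]
[-10.36235135   5.15559642   4.55      ]
```

Request:
drive_tool:
  deltas:
    - {"tz":-0.5,"wz":-0.82,"hand":-1}
    - {"tz":-0.5,"wz":-0.82,"hand":-1}
    - {"tz":-0.5,"wz":-0.82,"hand":-1}
    - {"tz":-0.5,"wz":-0.82,"hand":-1}
    - {"tx":-0.614,"ty":0.376,"hand":-1}
    - {"tx":-0.614,"ty":0.376,"hand":-1}
    - {"tx":-0.614,"ty":0.376,"hand":-1}
    - {"tx":-0.614,"ty":0.376,"hand":-1}
    - {"tx":-0.614,"ty":0.376,"hand":-1}
    - {"tx":-0.614,"ty":0.376,"hand":-1}
    - {"tx":-0.614,"ty":0.376,"hand":-1}
    - {"tx":-0.614,"ty":0.376,"hand":-1}
    - {"tx":-0.614,"ty":0.376,"hand":-1}
    - {"tx":-0.614,"ty":0.376,"hand":-1}

```text
invalid input
```

Request:
drive_tool:
  deltas:
    - {"tx":-0.69,"ty":0.344,"tz":0.2,"hand":-1}
    - {"tx":-0.69,"ty":0.344,"tz":0.2,"hand":-1}
    - {"tx":-0.69,"ty":0.344,"tz":0.2,"hand":-1}
    - {"tx":-0.69,"ty":0.344,"tz":0.2,"hand":-1}
    - {"tx":-0.69,"ty":0.344,"tz":0.2,"hand":-1}
    - {"tx":-0.69,"ty":0.344,"tz":0.2,"hand":-1}
    - {"tx":-0.69,"ty":0.344,"tz":0.2,"hand":-1}
    - {"tx":-0.69,"ty":0.344,"tz":0.2,"hand":-1}
    - {"tx":-0.69,"ty":0.344,"tz":0.2,"hand":-1}
    - {"tx":-0.69,"ty":0.344,"tz":0.2,"hand":-1}
    - {"tx":-0.69,"ty":0.344,"tz":0.2,"hand":-1}
    - {"tx":-0.69,"ty":0.344,"tz":0.2,"hand":-1}
    - {"tx":-0.69,"ty":0.344,"tz":0.2,"hand":-1}
    - {"tx":-0.69,"ty":0.344,"tz":0.2,"hand":-1}
    - {"tx":-0.69,"ty":0.344,"tz":0.2,"hand":-1}
    - {"hand":-1}
    - {"hand":-1}

```text
invalid input
```

```bash
python3 - <<'E'
from h import *
go([468.4,-244.8,60],79.65)
for n,p in (("top",(240,310)),("scene",None)):
    im=capture(n); cv2.imwrite(f"pics/{n}1.png",im[:,:,::-1])
t=cv2.imread("pics/top1.png")[190:290,300:420];s=cv2.imread("pics/scene1.png")[220:320,140:260]
cv2.imwrite("pics/z1.png",cv2.resize(np.hstack([t,s]),None,fx=3.3,fy=3.3,interpolation=cv2.INTER_CUBIC))
E
```

```text
t 0.1 pos [236.  468.5 202.5] rpy [-1.7999e+02  8.0000e-02  6.3250e+01] F [-0.  -0.2  0.3] w 91.5
world d [ 232.4 -713.3 -142.5] turn shares [-0.005  0.015 -3.279] shift shares (new axes) [-16.499   8.919   3.563]
```

View pics/z1.png

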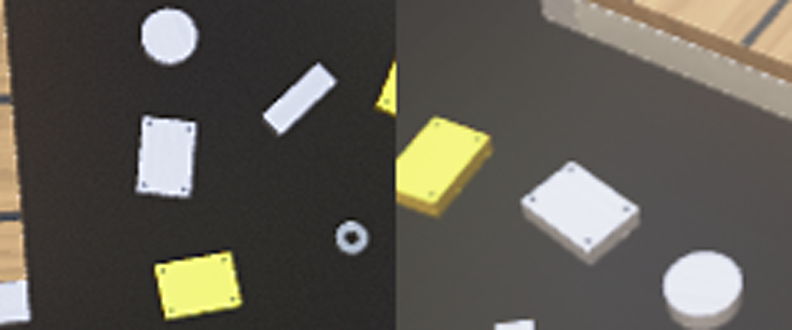

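The rows were refused and the arm hasn't moved, so every row probably needs all seven numbers. The picture shows the blank alone, with at least 40 px (zoomed) to its neighbours.

Request:
drive_tool:
  deltas:
    - {"hand":-1,"tx":0,"ty":0,"tz":-0.5,"wx":0,"wy":0,"wz":-0.82}
    - {"hand":-1,"tx":0,"ty":0,"tz":-0.5,"wx":0,"wy":0,"wz":-0.82}
    - {"hand":-1,"tx":0,"ty":0,"tz":-0.5,"wx":0,"wy":0,"wz":-0.82}
    - {"hand":-1,"tx":0,"ty":0,"tz":-0.5,"wx":0,"wy":0,"wz":-0.82}
    - {"hand":-1,"tx":-0.61,"ty":0.38,"tz":0,"wx":0,"wy":0,"wz":0}
    - {"hand":-1,"tx":-0.61,"ty":0.38,"tz":0,"wx":0,"wy":0,"wz":0}
    - {"hand":-1,"tx":-0.61,"ty":0.38,"tz":0,"wx":0,"wy":0,"wz":0}
    - {"hand":-1,"tx":-0.61,"ty":0.38,"tz":0,"wx":0,"wy":0,"wz":0}
    - {"hand":-1,"tx":-0.61,"ty":0.38,"tz":0,"wx":0,"wy":0,"wz":0}
    - {"hand":-1,"tx":-0.61,"ty":0.38,"tz":0,"wx":0,"wy":0,"wz":0}
    - {"hand":-1,"tx":-0.61,"ty":0.38,"tz":0,"wx":0,"wy":0,"wz":0}
    - {"hand":-1,"tx":-0.61,"ty":0.38,"tz":0,"wx":0,"wy":0,"wz":0}
    - {"hand":-1,"tx":-0.61,"ty":0.38,"tz":0,"wx":0,"wy":0,"wz":0}
    - {"hand":-1,"tx":-0.61,"ty":0.38,"tz":0,"wx":0,"wy":0,"wz":0}

```text
time: 1.37
tool_pos: [342.1, 200.2, 283.1]
tcp_rot: [3.142, -0.0, 1.39]
contact_force: [0.8, -0.3, 0.1]
grip_width: 91.6
```

Request:
drive_tool:
  deltas:
    - {"hand":-1,"tx":-0.69,"ty":0.34,"tz":0.2,"wx":0,"wy":0,"wz":0}
    - {"hand":-1,"tx":-0.69,"ty":0.34,"tz":0.2,"wx":0,"wy":0,"wz":0}
    - {"hand":-1,"tx":-0.69,"ty":0.34,"tz":0.2,"wx":0,"wy":0,"wz":0}
    - {"hand":-1,"tx":-0.69,"ty":0.34,"tz":0.2,"wx":0,"wy":0,"wz":0}
    - {"hand":-1,"tx":-0.69,"ty":0.34,"tz":0.2,"wx":0,"wy":0,"wz":0}
    - {"hand":-1,"tx":-0.69,"ty":0.34,"tz":0.2,"wx":0,"wy":0,"wz":0}
    - {"hand":-1,"tx":-0.69,"ty":0.34,"tz":0.2,"wx":0,"wy":0,"wz":0}
    - {"hand":-1,"tx":-0.69,"ty":0.34,"tz":0.2,"wx":0,"wy":0,"wz":0}
    - {"hand":-1,"tx":-0.69,"ty":0.34,"tz":0.2,"wx":0,"wy":0,"wz":0}
    - {"hand":-1,"tx":-0.69,"ty":0.34,"tz":0.2,"wx":0,"wy":0,"wz":0}
    - {"hand":-1,"tx":-0.69,"ty":0.34,"tz":0.2,"wx":0,"wy":0,"wz":0}
    - {"hand":-1,"tx":-0.69,"ty":0.34,"tz":0.2,"wx":0,"wy":0,"wz":0}
    - {"hand":-1,"tx":-0.69,"ty":0.34,"tz":0.2,"wx":0,"wy":0,"wz":0}
    - {"hand":-1,"tx":-0.69,"ty":0.34,"tz":0.2,"wx":0,"wy":0,"wz":0}
    - {"hand":-1,"tx":-0.69,"ty":0.34,"tz":0.2,"wx":0,"wy":0,"wz":0}
    - {"hand":-1,"tx":0,"ty":0,"tz":0,"wx":0,"wy":0,"wz":0}
    - {"hand":-1,"tx":0,"ty":0,"tz":0,"wx":0,"wy":0,"wz":0}

```text
time: 2.78
tool_pos: [467.9, -243.2, 162.0]
tcp_rot: [-3.14, -0.001, 1.388]
contact_force: [0.3, 0.2, 0.4]
grip_width: 92.0
```

```bash
python3 - <<'E'
from h import *
go([468.4,-244.8,60],79.65)
for n in ("top","scene"):
    im=capture(n); cv2.imwrite(f"pics/{n}2.png",im[:,:,::-1])
t=cv2.imread("pics/top2.png")[180:300,290:410];s=cv2.imread("pics/scene2.png")[190:310,130:250]
cv2.imwrite("pics/z2.png",cv2.resize(np.hstack([t,s]),None,fx=3.3,fy=3.3,interpolation=cv2.INTER_CUBIC))
E
```

```text
t 2.78 pos [ 467.9 -243.2  162. ] rpy [-1.7989e+02 -6.0000e-02  7.9520e+01] F [0.3 0.2 0.4] w 92.0
world d [   0.5   -1.6 -102. ] turn shares [-0.022 -0.013 -0.025] shift shares (new axes) [-0.037  0.021  2.55 ]
```

View pics/z2.png

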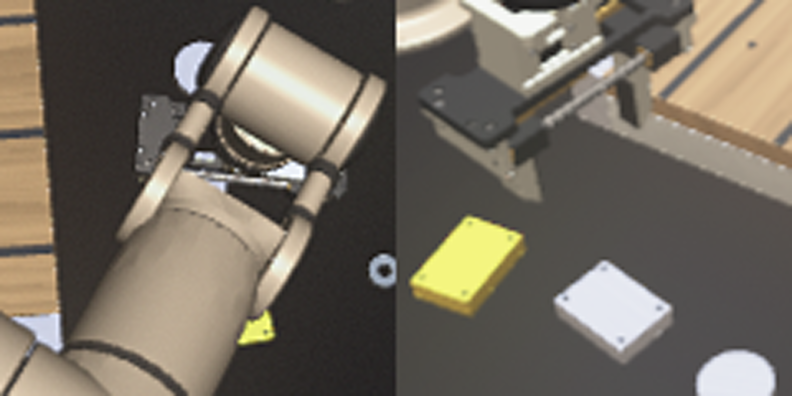

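The gripper is above the blank, aligned, with the yellow decoy outside its footprint. Descending in two stages.

Request:
drive_tool:
  deltas:
    - {"hand":-1,"tx":-0.037,"ty":0.02,"tz":0.6,"wx":0,"wy":0,"wz":-0.02}
    - {"hand":-1,"tx":0,"ty":0,"tz":0.6,"wx":0,"wy":0,"wz":0}
    - {"hand":-1,"tx":0,"ty":0,"tz":0.6,"wx":0,"wy":0,"wz":0}
    - {"hand":-1,"tx":0,"ty":0,"tz":0.6,"wx":0,"wy":0,"wz":0}
    - {"hand":-1,"tx":0,"ty":0,"tz":0.5,"wx":0,"wy":0,"wz":0}
    - {"hand":-1,"tx":0,"ty":0,"tz":0.2,"wx":0,"wy":0,"wz":0}
    - {"hand":-1,"tx":0,"ty":0,"tz":0.2,"wx":0,"wy":0,"wz":0}
    - {"hand":-1,"tx":0,"ty":0,"tz":0.1,"wx":0,"wy":0,"wz":0}
    - {"hand":-1,"tx":0,"ty":0,"tz":0,"wx":0,"wy":0,"wz":0}
    - {"hand":-1,"tx":0,"ty":0,"tz":0,"wx":0,"wy":0,"wz":0}

```text
time: 3.72
tool_pos: [469.4, -244.1, 28.0]
tcp_rot: [3.14, 0.001, 1.392]
contact_force: [-0.4, -0.1, 0.3]
grip_width: 91.5
```

```bash
python3 - <<'E'
from h import *
go([468.4,-244.8,16.5],79.65)
E
```

```text
t 3.72 pos [ 469.4 -244.1   28. ] rpy [1.7992e+02 3.0000e-02 7.9770e+01] F [-0.4 -0.1  0.3] w 91.5
world d [ -1.   -0.7 -11.5] turn shares [0.016 0.006 0.024] shift shares (new axes) [-0.021 -0.021  0.288]
```

Request:
drive_tool:
  deltas:
    - {"hand":-1,"tx":0,"ty":0,"tz":0.1,"wx":0,"wy":0,"wz":0}
    - {"hand":-1,"tx":0,"ty":0,"tz":0.1,"wx":0,"wy":0,"wz":0}
    - {"hand":-1,"tx":0,"ty":0,"tz":0.07,"wx":0,"wy":0,"wz":0}
    - {"hand":1,"tx":0,"ty":0,"tz":0,"wx":0,"wy":0,"wz":0}
    - {"hand":1,"tx":0,"ty":0,"tz":0,"wx":0,"wy":0,"wz":0}
    - {"hand":1,"tx":0,"ty":0,"tz":0,"wx":0,"wy":0,"wz":0}
    - {"hand":1,"tx":0,"ty":0,"tz":0,"wx":0,"wy":0,"wz":0}
    - {"hand":1,"tx":0,"ty":0,"tz":0,"wx":0,"wy":0,"wz":0}
    - {"hand":1,"tx":0,"ty":0,"tz":0,"wx":0,"wy":0,"wz":0}
    - {"hand":1,"tx":0,"ty":0,"tz":0,"wx":0,"wy":0,"wz":0}
    - {"hand":1,"tx":0,"ty":0,"tz":0,"wx":0,"wy":0,"wz":0}
    - {"hand":1,"tx":0,"ty":0,"tz":0,"wx":0,"wy":0,"wz":0}

```text
time: 4.72
tool_pos: [468.8, -244.0, 16.3]
tcp_rot: [3.141, -0.0, 1.392]
contact_force: [0.3, -0.2, 0.4]
grip_width: 36.5
```

Opening reads 36.5 mm where 56 was expected. I look before going on.

```bash
python3 - <<'E'
from h import *
go([468.4,-244.8,16.5],79.65)
for n in ("top","scene"):
    im=capture(n); cv2.imwrite(f"pics/{n}3.png",im[:,:,::-1])
t=cv2.imread("pics/top3.png")[180:300,290:410];s=cv2.imread("pics/scene3.png")[220:340,130:250]
cv2.imwrite("pics/z3.png",cv2.resize(np.hstack([t,s]),None,fx=3.3,fy=3.3,interpolation=cv2.INTER_CUBIC))
go([468.4,-244.8,16.5],79.65)
E
```

```text
t 4.72 pos [ 468.8 -244.    16.3] rpy [179.99  -0.    79.76] F [ 0.3 -0.2  0.4] w 36.5
world d [-0.4 -0.8  0.2] turn shares [ 0.001 -0.     0.021] shift shares (new axes) [-0.022 -0.007 -0.004]
t 4.82 pos [ 468.8 -244.    16.3] rpy [180.    -0.    79.76] F [ 0.3 -0.2 -0.1] w 28.1
world d [-0.4 -0.8  0.2] turn shares [ 0.001 -0.001  0.022] shift shares (new axes) [-0.023 -0.007 -0.005]
```

View pics/z3.png

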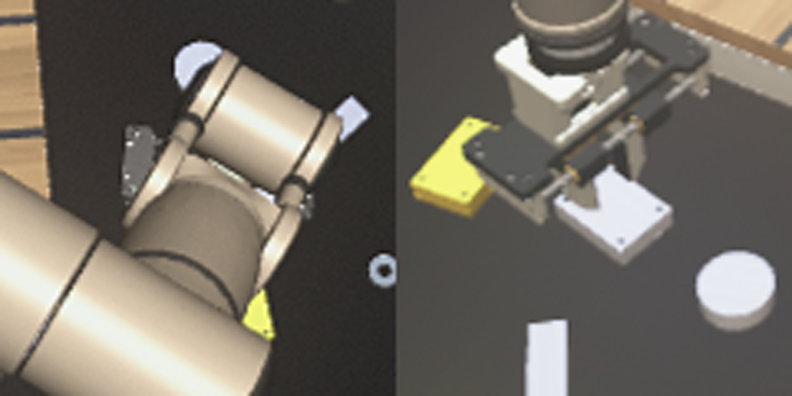

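```bash
python3 - <<'E'
from h import *
x=np.array([.178,.984,0])
for nm,p,w,o,im in (("z2",[467.9,-243.2,148],92,(130,190),2),("z3",[468.8,-244,2],30,(130,220),3)):
    p=np.array(p)
    q=proj("scene",[p,p+x*w/2,p-x*w/2]);print(nm,q.round(1),((q-o)*3.3+[396,0]).round(0).tolist())
    s=cv2.imread(f"pics/scene{im}.png");x0,y0=130,170
    c=cv2.resize(s[y0:y0+120,x0:x0+130],None,fx=6,fy=6,interpolation=cv2.INTER_CUBIC)
    for u in q: cv2.circle(c,tuple(((u-[x0,y0]+.5)*6).astype(int).tolist()),4,(0,0,255),1)
    cv2.imwrite(f"pics/m{im}.png",c[:600] if im==2 else c[120:])
E
```

```text
z2 [[188.2 247.9]
 [201.8 237.8]
 [174.  258.4]] [[588.0, 191.0], [633.0, 158.0], [541.0, 226.0]]
z3 [[195.5 285.6]
 [199.6 282.2]
 [191.4 289. ]] [[612.0, 216.0], [626.0, 205.0], [599.0, 228.0]]
```

View pics/m2.png

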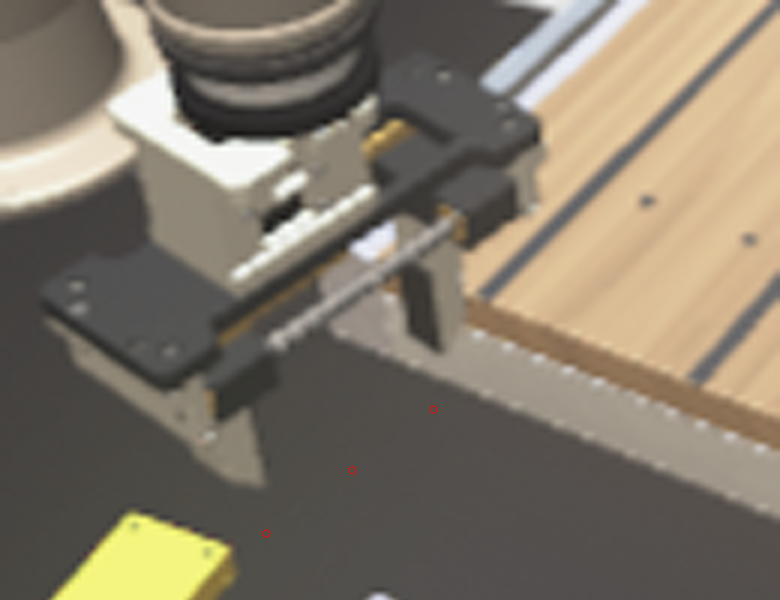

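View pics/m3.png

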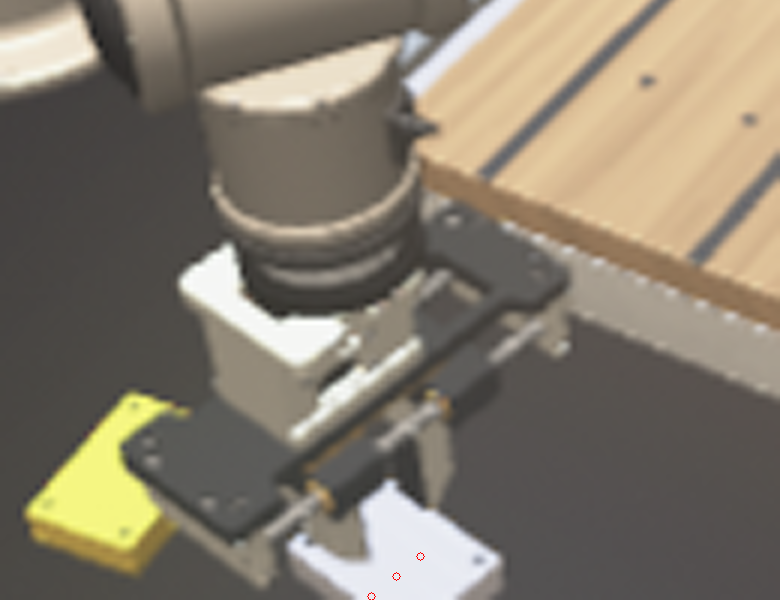

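The red marks (expected fingertips) lie about 9 px below the real tips in both pictures, so the fingers are closing above the blank, and it is untouched. Next I work out the offset.

```bash
python3 - <<'E'
from h import *
for n in ("scene","top"):
    K,R,t=cam(n);print(n,'cam at',(-R.T@t).round(0))
x=np.array([.178,.984,0]);p=np.array([467.9,-243.2,148])
obs=(np.array([[440,350],[260,485]])/6-.5+[130,170])
for dz in (0,10,20,30,40): print(dz,(proj("scene",[p+x*46+[0,0,dz],p-x*46+[0,0,dz]])-obs).round(1).tolist())
p=np.array([468.8,-244,2]);obs=np.array([[437,512+120],[352,555+120]])/6-.5+[130,170]
print(obs)
for dz in (0,10,20,30,40): print(dz,(proj("scene",[p+x*14+[0,0,dz],p-x*14+[0,0,dz]])-obs).round(1).tolist())
t=cv2.imread("pics/top2.png")[180:260,310:420]
t2=cv2.imread("pics/top3.png")[180:260,310:420]
cv2.imwrite("pics/t23.png",cv2.resize(np.hstack([t,t2]),None,fx=3.6,fy=3.6,interpolation=cv2.INTER_CUBIC))
print(get_obs()['joint_positions'])
E
```

```text
scene cam at [1014. -782.  911.]
top cam at [ 214.   27. 1760.]
0 [[-1.0, 10.0], [1.1, 8.1]]
10 [[-1.5, 7.2], [0.5, 5.3]]
20 [[-1.9, 4.3], [-0.2, 2.4]]
30 [[-2.4, 1.5], [-0.8, -0.4]]
40 [[-2.8, -1.5], [-1.5, -3.4]]
[[202.33333333 274.83333333]
 [188.16666667 282.        ]]
0 [[-3.0, 7.6], [3.5, 6.8]]
10 [[-3.4, 5.3], [3.0, 4.4]]
20 [[-3.9, 2.9], [2.5, 2.0]]
30 [[-4.3, 0.4], [2.0, -0.4]]
40 [[-4.7, -2.0], [1.5, -2.9]]
[-6.24917047e-01  5.72311704e-01  1.73905855e+00  1.23415553e-04
  8.30188506e-01 -2.01703555e+00]
```

View pics/t23.png

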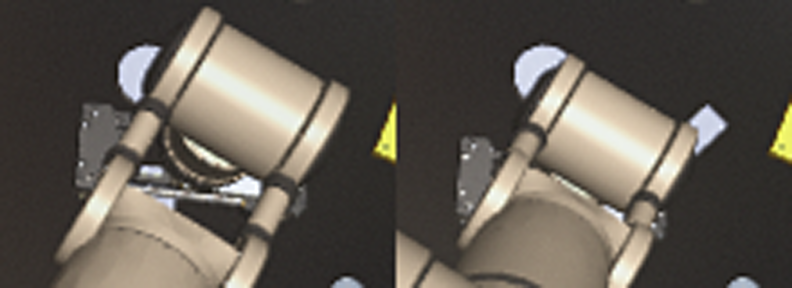

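```bash
python3 - <<'E'
from h import *
for z in (250,300,350,400): print(z,ray("top",[205/3.6-.4+310,150/3.6-.4+180],z).round(0))
# base plate ends of gripper body in top2: left plate visible edge x 80, right end ~ 305
print(ray("top",[[82/3.6+310,145/3.6+180],[300/3.6+310,200/3.6+180]],220).round(0))
# gripper dark plate corners in scene2 (m2 crop px) 
C=np.array([[45,300],[170,385],[540,130]])/6-.5+[130,170]
for z in (200,225,250): print(z,ray("scene",C,z).round(0).tolist())
E
```

```text
250 [[ 478. -264.  250.]]
300 [[ 469. -255.  300.]]
350 [[ 460. -245.  350.]]
400 [[ 452. -235.  400.]]
[[ 494. -166.  220.]
 [ 433. -348.  220.]]
200 [[333.0, -264.0, 200.0], [412.0, -278.0, 200.0], [447.0, -69.0, 200.0]]
225 [[356.0, -282.0, 225.0], [433.0, -295.0, 225.0], [467.0, -94.0, 225.0]]
250 [[380.0, -300.0, 250.0], [454.0, -313.0, 250.0], [487.0, -120.0, 250.0]]
```

In both pictures the tips sit about 28 mm higher than the reported pose and `tcp_to_tips` imply. The sideways position agrees: the body plate fits centred at (468,-243). I reopen, go down part-way and measure the tips again, watching the force.

Request:
drive_tool:
  deltas:
    - {"hand":-1,"tx":0,"ty":0,"tz":0,"wx":0,"wy":0,"wz":0}
    - {"hand":-1,"tx":0,"ty":0,"tz":0,"wx":0,"wy":0,"wz":0}
    - {"hand":-1,"tx":0,"ty":0,"tz":0,"wx":0,"wy":0,"wz":0}
    - {"hand":-1,"tx":0,"ty":0,"tz":0,"wx":0,"wy":0,"wz":0}
    - {"hand":-1,"tx":0,"ty":0,"tz":0,"wx":0,"wy":0,"wz":0}
    - {"hand":-1,"tx":0,"ty":0,"tz":0,"wx":0,"wy":0,"wz":0}
    - {"hand":-1,"tx":0,"ty":0,"tz":0,"wx":0,"wy":0,"wz":0}
    - {"hand":-1,"tx":0,"ty":0,"tz":0,"wx":0,"wy":0,"wz":0}
    - {"hand":-1,"tx":0,"ty":0,"tz":0,"wx":0,"wy":0,"wz":0}
    - {"hand":-1,"tx":0,"ty":0,"tz":0,"wx":0,"wy":0,"wz":0}
    - {"hand":-1,"tx":0,"ty":0,"tz":0,"wx":0,"wy":0,"wz":0}

```text
time: 5.73
tool_pos: [468.8, -244.0, 16.3]
tcp_rot: [3.142, -0.0, 1.392]
contact_force: [0.1, 0.9, 0.5]
grip_width: 91.6
```

```bash
python3 - <<'E'
from h import *
go([468.4,-244.8,16.5],79.65)
im=capture("scene"); cv2.imwrite("pics/scene4.png",im[:,:,::-1])
s=cv2.imread("pics/scene4.png");x0,y0=150,230
c=cv2.resize(s[y0:y0+80,x0:x0+90],None,fx=7,fy=7,interpolation=cv2.INTER_CUBIC);cv2.imwrite("pics/m4.png",c)
E
```

```text
t 5.73 pos [ 468.8 -244.    16.3] rpy [180.    -0.    79.75] F [0.1 0.9 0.5] w 91.6
world d [-0.4 -0.8  0.2] turn shares [ 0.    -0.001  0.021] shift shares (new axes) [-0.023 -0.007 -0.005]
```

View pics/m4.png

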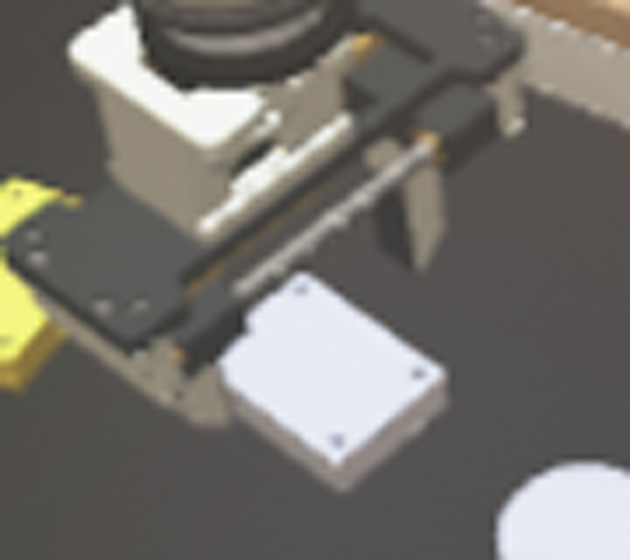

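The open jaws straddle the blank sideways, with tips at (210,425) and (425,270) in the zoom, clearly above desk level. Going down 20 mm.

Request:
drive_tool:
  deltas:
    - {"hand":-1,"tx":-0.02,"ty":0,"tz":0.1,"wx":0,"wy":0,"wz":0}
    - {"hand":-1,"tx":0,"ty":0,"tz":0.1,"wx":0,"wy":0,"wz":0}
    - {"hand":-1,"tx":0,"ty":0,"tz":0.1,"wx":0,"wy":0,"wz":0}
    - {"hand":-1,"tx":0,"ty":0,"tz":0.1,"wx":0,"wy":0,"wz":0}
    - {"hand":-1,"tx":0,"ty":0,"tz":0.1,"wx":0,"wy":0,"wz":0}
    - {"hand":-1,"tx":0,"ty":0,"tz":0,"wx":0,"wy":0,"wz":0}

```text
time: 6.28
tool_pos: [468.1, -244.4, -4.7]
tcp_rot: [-3.14, -0.001, 1.392]
contact_force: [0.3, 0.6, 0.5]
grip_width: 91.6
```

```bash
python3 - <<'E'
from h import *
go([468.4,-244.8,16.5],79.65)
im=capture("scene"); cv2.imwrite("pics/scene5.png",im[:,:,::-1])
s=cv2.imread("pics/scene5.png");x0,y0=150,230
c=cv2.resize(s[y0:y0+80,x0:x0+90],None,fx=7,fy=7,interpolation=cv2.INTER_CUBIC);cv2.imwrite("pics/m5.png",c)
E
```

```text
t 6.28 pos [ 468.1 -244.4   -4.7] rpy [-1.7991e+02 -5.0000e-02  7.9750e+01] F [0.3 0.6 0.5] w 91.6
world d [ 0.3 -0.4 21.2] turn shares [-0.018 -0.01   0.021] shift shares (new axes) [-0.01   0.009 -0.531]
```

View pics/m5.png

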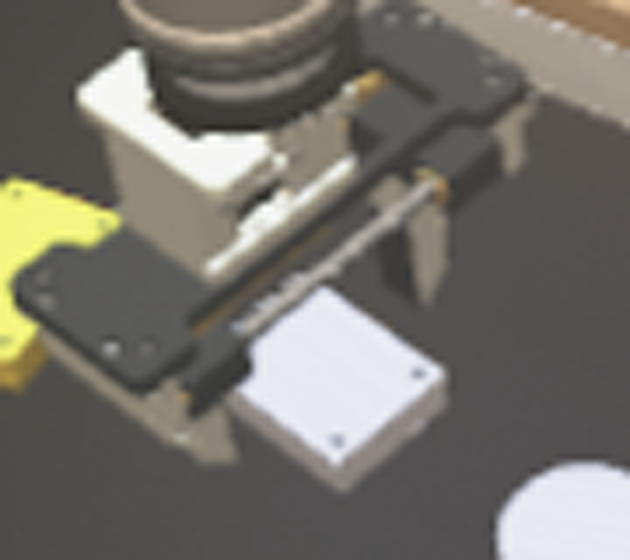

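```bash
python3 - <<'E'
from h import *
o=np.array([[425,270],[210,425],[430,303],[222,462]])/7-.43+[150,230]
x=np.array([.178,.984,0]);f=np.array([.984,-.178,0])
for k,zr in((0,16.3),(2,-4.7)):
  for fo in(0,9.5):
    for z in range(0,45,5):
        p=np.array([468.4,-244.3,z])+f*fo
        print(zr,fo,z,(proj("scene",[p+x*46,p-x*46])-o[k:k+2]).round(1).tolist())
E
```

```text
16.3 0 0 [[-2.6, 7.8], [3.0, 6.4]]
16.3 0 5 [[-2.7, 6.6], [2.7, 5.2]]
16.3 0 10 [[-2.9, 5.5], [2.4, 4.0]]
16.3 0 15 [[-3.1, 4.3], [2.2, 2.9]]
16.3 0 20 [[-3.3, 3.1], [1.9, 1.7]]
16.3 0 25 [[-3.5, 1.9], [1.6, 0.5]]
16.3 0 30 [[-3.7, 0.7], [1.3, -0.7]]
16.3 0 35 [[-3.9, -0.6], [1.1, -2.0]]
16.3 0 40 [[-4.1, -1.8], [0.8, -3.2]]
16.3 9.5 0 [[-0.2, 9.5], [5.4, 8.2]]
16.3 9.5 5 [[-0.4, 8.3], [5.1, 7.1]]
16.3 9.5 10 [[-0.5, 7.1], [4.8, 5.9]]
16.3 9.5 15 [[-0.7, 5.9], [4.6, 4.7]]
16.3 9.5 20 [[-0.9, 4.7], [4.3, 3.5]]
16.3 9.5 25 [[-1.1, 3.5], [4.0, 2.3]]
16.3 9.5 30 [[-1.3, 2.3], [3.8, 1.1]]
16.3 9.5 35 [[-1.5, 1.1], [3.5, -0.1]]
16.3 9.5 40 [[-1.6, -0.1], [3.2, -1.3]]
-4.7 0 0 [[-3.3, 3.1], [1.3, 1.1]]
-4.7 0 5 [[-3.5, 1.9], [1.0, -0.1]]
-4.7 0 10 [[-3.7, 0.7], [0.7, -1.2]]
-4.7 0 15 [[-3.8, -0.5], [0.4, -2.4]]
-4.7 0 20 [[-4.0, -1.6], [0.2, -3.6]]
-4.7 0 25 [[-4.2, -2.8], [-0.1, -4.8]]
-4.7 0 30 [[-4.4, -4.1], [-0.4, -6.0]]
-4.7 0 35 [[-4.6, -5.3], [-0.7, -7.2]]
-4.7 0 40 [[-4.8, -6.5], [-0.9, -8.5]]
-4.7 9.5 0 [[-0.9, 4.8], [3.7, 2.9]]
-4.7 9.5 5 [[-1.1, 3.6], [3.4, 1.8]]
-4.7 9.5 10 [[-1.2, 2.4], [3.1, 0.6]]
-4.7 9.5 15 [[-1.4, 1.2], [2.9, -0.6]]
-4.7 9.5 20 [[-1.6, 0.0], [2.6, -1.8]]
-4.7 9.5 25 [[-1.8, -1.2], [2.3, -3.0]]
-4.7 9.5 30 [[-2.0, -2.4], [2.1, -4.2]]
-4.7 9.5 35 [[-2.2, -3.6], [1.8, -5.4]]
-4.7 9.5 40 [[-2.4, -4.8], [1.5, -6.6]]
```

Now the tips are at about z 8–15. Lowering gently with force checks.

Request:
drive_tool:
  deltas:
    - {"hand":-1,"tx":0,"ty":0,"tz":0.04,"wx":0,"wy":0,"wz":0}
    - {"hand":-1,"tx":0,"ty":0,"tz":0.04,"wx":0,"wy":0,"wz":0}
    - {"hand":-1,"tx":0,"ty":0,"tz":0.03,"wx":0,"wy":0,"wz":0}
    - {"hand":-1,"tx":0,"ty":0,"tz":0.02,"wx":0,"wy":0,"wz":0}
    - {"hand":-1,"tx":0,"ty":0,"tz":0,"wx":0,"wy":0,"wz":0}

```text
time: 6.75
tool_pos: [468.6, -244.7, -9.0]
tcp_rot: [-3.142, -0.0, 1.392]
contact_force: [-0.7, -0.4, -0.7]
grip_width: 91.9
```

```bash
python3 - <<'E'
from h import *
go([468.4,-244.8,16.5],79.65)
im=capture("scene"); cv2.imwrite("pics/scene6.png",im[:,:,::-1])
s=cv2.imread("pics/scene6.png");x0,y0=150,230
c=cv2.resize(s[y0:y0+80,x0:x0+90],None,fx=7,fy=7,interpolation=cv2.INTER_CUBIC);cv2.imwrite("pics/m6.png",c)
E
```

```text
t 6.75 pos [ 468.6 -244.7   -9. ] rpy [-1.800e+02 -1.000e-02  7.976e+01] F [-0.7 -0.4 -0.7] w 91.9
world d [-0.2 -0.1 25.5] turn shares [-0.001 -0.001  0.021] shift shares (new axes) [-0.003 -0.006 -0.638]
```

View pics/m6.png

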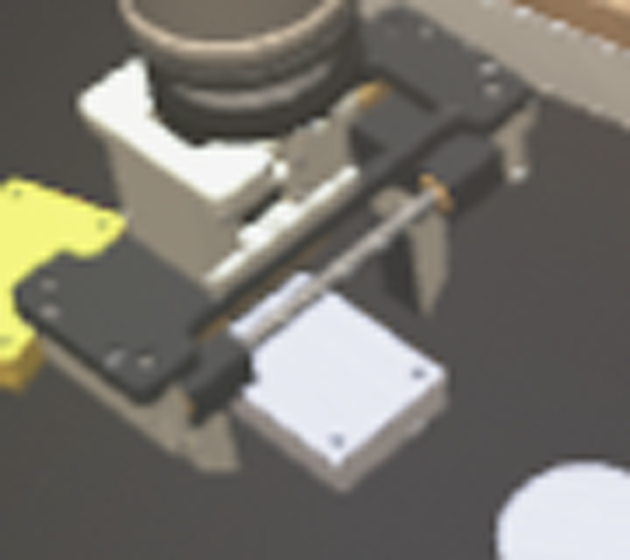

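Request:
drive_tool:
  deltas:
    - {"hand":-1,"tx":0,"ty":0,"tz":0.03,"wx":0,"wy":0,"wz":0}
    - {"hand":-1,"tx":0,"ty":0,"tz":0.03,"wx":0,"wy":0,"wz":0}
    - {"hand":-1,"tx":0,"ty":0,"tz":0.03,"wx":0,"wy":0,"wz":0}
    - {"hand":-1,"tx":0,"ty":0,"tz":0,"wx":0,"wy":0,"wz":0}

```text
time: 7.13
tool_pos: [468.5, -244.6, -12.8]
tcp_rot: [-3.141, -0.0, 1.392]
contact_force: [-0.2, -0.2, -0.4]
grip_width: 91.7
```

Request:
drive_tool:
  deltas:
    - {"hand":-1,"tx":0,"ty":0,"tz":0.02,"wx":0,"wy":0,"wz":0}
    - {"hand":1,"tx":0,"ty":0,"tz":0,"wx":0,"wy":0,"wz":0}
    - {"hand":1,"tx":0,"ty":0,"tz":0,"wx":0,"wy":0,"wz":0}
    - {"hand":1,"tx":0,"ty":0,"tz":0,"wx":0,"wy":0,"wz":0}
    - {"hand":1,"tx":0,"ty":0,"tz":0,"wx":0,"wy":0,"wz":0}
    - {"hand":1,"tx":0,"ty":0,"tz":0,"wx":0,"wy":0,"wz":0}
    - {"hand":1,"tx":0,"ty":0,"tz":0,"wx":0,"wy":0,"wz":0}
    - {"hand":1,"tx":0,"ty":0,"tz":0,"wx":0,"wy":0,"wz":0}
    - {"hand":1,"tx":0,"ty":0,"tz":0,"wx":0,"wy":0,"wz":0}
    - {"hand":1,"tx":0,"ty":0,"tz":0,"wx":0,"wy":0,"wz":0}

```text
time: 7.97
tool_pos: [468.7, -244.6, -13.3]
tcp_rot: [-3.142, -0.0, 1.392]
contact_force: [0.4, 1.7, 1.2]
grip_width: 55.7
```

```bash
python3 - <<'E'
from h import *
go([468.4,-244.8,16.5],79.65)
im=capture("scene"); cv2.imwrite("pics/scene7.png",im[:,:,::-1])
s=cv2.imread("pics/scene7.png");x0,y0=150,230
c=cv2.resize(s[y0:y0+80,x0:x0+90],None,fx=7,fy=7,interpolation=cv2.INTER_CUBIC);cv2.imwrite("pics/m7.png",c)
E
```

```text
t 7.97 pos [ 468.7 -244.6  -13.3] rpy [-1.800e+02 -2.000e-02  7.975e+01] F [0.4 1.7 1.2] w 55.7
world d [-0.3 -0.2 29.8] turn shares [-0.001 -0.004  0.02 ] shift shares (new axes) [-0.007 -0.006 -0.744]
```

View pics/m7.png

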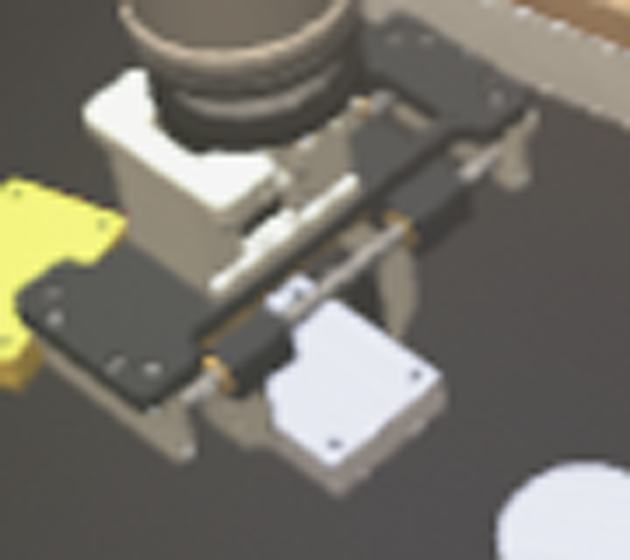

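The jaws stopped on the blank at 55.7 mm, so it is gripped, and it moved only about 1 mm on closing. The remaining offset lies along the view ray and fits a near-central grasp with the tips about 5–8 mm above the desk. Lifting.

Request:
drive_tool:
  deltas:
    - {"hand":1,"tx":0,"ty":0,"tz":-0.1,"wx":0,"wy":0,"wz":0}
    - {"hand":1,"tx":0,"ty":0,"tz":-0.2,"wx":0,"wy":0,"wz":0}
    - {"hand":1,"tx":0,"ty":0,"tz":-0.4,"wx":0,"wy":0,"wz":0}
    - {"hand":1,"tx":0,"ty":0,"tz":-0.5,"wx":0,"wy":0,"wz":0}
    - {"hand":1,"tx":0,"ty":0,"tz":-0.5,"wx":0,"wy":0,"wz":0}
    - {"hand":1,"tx":0,"ty":0,"tz":-0.5,"wx":0,"wy":0,"wz":0}
    - {"hand":1,"tx":0,"ty":0,"tz":-0.3,"wx":0,"wy":0,"wz":0}
    - {"hand":1,"tx":0,"ty":0,"tz":0,"wx":0,"wy":0,"wz":0}
    - {"hand":1,"tx":0,"ty":0,"tz":0,"wx":0,"wy":0,"wz":0}

```text
time: 8.77
tool_pos: [468.9, -245.0, 87.3]
tcp_rot: [3.14, 0.001, 1.392]
contact_force: [0.0, -0.2, -3.1]
grip_width: 55.5
```

```bash
python3 - <<'E'
from h import *
go([468.4,-244.8,16.5],79.65)
for n in("scene","top"):
    im=capture(n); cv2.imwrite(f"pics/{n}8.png",im[:,:,::-1])
s=cv2.imread("pics/scene8.png");x0,y0=145,195
c=cv2.resize(s[y0:y0+85,x0:x0+95],None,fx=7,fy=7,interpolation=cv2.INTER_CUBIC);cv2.imwrite("pics/m8.png",c)
E
```

```text
t 8.77 pos [ 468.9 -245.    87.3] rpy [1.7992e+02 4.0000e-02 7.9750e+01] F [ 0.  -0.2 -3.1] w 55.5
world d [ -0.5   0.2 -70.8] turn shares [0.017 0.009 0.02 ] shift shares (new axes) [ 0.003 -0.012  1.771]
```

View pics/m8.png

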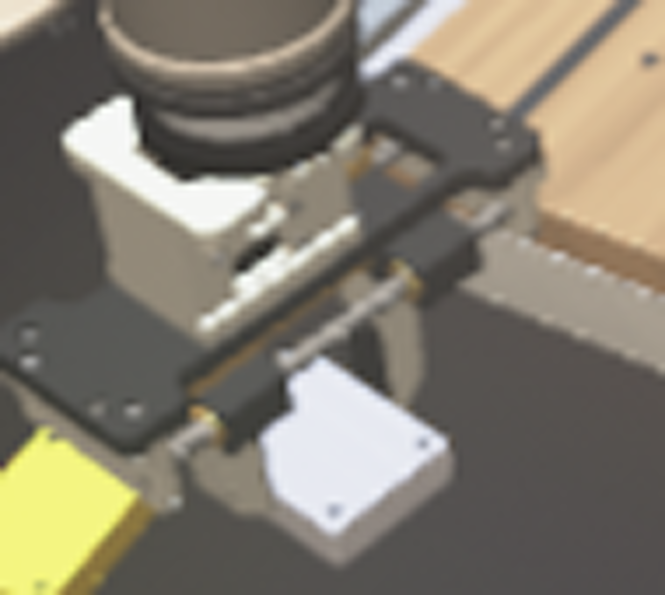

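The blank is held level (3 N of weight). Its visible top corners are at (450,447) and (338,537) in the zoom. Next I measure where it sits relative to the TCP.

```bash
python3 - <<'E'
from h import *
C=np.array([[450,447],[338,537]])/7-.43+[145,195]
g=cv2.imread("pics/scene8.png")[:,:,0].astype(np.float32)
for z in (118.6,120.6,122.6):
    P=ray("scene",C,z)[:,:2]
    E=ray("scene",subedge(g,C[0],C[1],h=2.),z)[:,:2].mean(0)
    u=np.array([np.cos(np.radians(-10.3)),np.sin(np.radians(-10.3))])
    print(z,P.round(1).tolist(),'len',np.linalg.norm(P[0]-P[1]).round(1),'ang',np.degrees(np.arctan2(*(P[0]-P[1])[::-1])).round(1),'centre',(P.mean(0)-40*u).round(1),'edge mid',E.round(1),(E-40*u).round(1))
E
```

```text
118.6 [[515.2, -226.8], [506.0, -280.4]] len 54.4 ang 80.2 centre [ 471.3 -246.4] edge mid [ 509.  -253.2] [ 469.6 -246. ]
120.6 [[516.5, -228.2], [507.3, -281.7]] len 54.3 ang 80.2 centre [ 472.5 -247.8] edge mid [ 510.3 -254.5] [ 470.9 -247.4]
122.6 [[517.8, -229.6], [508.6, -282.9]] len 54.2 ang 80.2 centre [ 473.8 -249.1] edge mid [ 511.5 -255.9] [ 472.2 -248.7]
```

Request:
drive_tool:
  deltas:
    - {"hand":1,"tx":0,"ty":0,"tz":-0.25,"wx":0,"wy":0,"wz":0.5}
    - {"hand":1,"tx":0,"ty":0,"tz":-0.25,"wx":0,"wy":0,"wz":0.9}
    - {"hand":1,"tx":0,"ty":0,"tz":-0.25,"wx":0,"wy":0,"wz":0.9}
    - {"hand":1,"tx":0,"ty":0,"tz":-0.25,"wx":0,"wy":0,"wz":0.9}
    - {"hand":1,"tx":0,"ty":0,"tz":-0.25,"wx":0,"wy":0,"wz":0.9}
    - {"hand":1,"tx":0,"ty":0,"tz":-0.25,"wx":0,"wy":0,"wz":0.9}
    - {"hand":1,"tx":0,"ty":0,"tz":-0.25,"wx":0,"wy":0,"wz":0.9}
    - {"hand":1,"tx":0,"ty":0,"tz":-0.25,"wx":0,"wy":0,"wz":0.9}
    - {"hand":1,"tx":0,"ty":0,"tz":-0.25,"wx":0,"wy":0,"wz":0.9}
    - {"hand":1,"tx":0,"ty":0,"tz":-0.25,"wx":0,"wy":0,"wz":0.9}
    - {"hand":1,"tx":0,"ty":0,"tz":-0.25,"wx":0,"wy":0,"wz":0.9}
    - {"hand":1,"tx":0,"ty":0,"tz":-0.25,"wx":0,"wy":0,"wz":0.9}
    - {"hand":1,"tx":0,"ty":0,"tz":-0.25,"wx":0,"wy":0,"wz":0.9}
    - {"hand":1,"tx":0,"ty":0,"tz":0,"wx":0,"wy":0,"wz":0.9}
    - {"hand":1,"tx":0,"ty":0,"tz":0,"wx":0,"wy":0,"wz":0.43}
    - {"hand":1,"tx":0,"ty":0,"tz":0,"wx":0,"wy":0,"wz":0}
    - {"hand":1,"tx":0,"ty":0,"tz":0,"wx":0,"wy":0,"wz":0}

```text
time: 10.28
tool_pos: [468.3, -244.5, 215.5]
tcp_rot: [-3.14, 0.001, 0.291]
contact_force: [-0.1, 0.8, -2.5]
grip_width: 55.2
```

```bash
python3 - <<'E'
from h import *
go([592.5,96.2,210],16.6)
E
```

```text
t 10.28 pos [ 468.3 -244.5  215.5] rpy [-1.799e+02  8.000e-02  1.668e+01] F [-0.1  0.8 -2.5] w 55.2
world d [124.2 340.7  -5.5] turn shares [-0.021  0.016  0.016] shift shares (new axes) [ 5.41  -7.276  0.139]
```

Request:
drive_tool:
  deltas:
    - {"hand":1,"tx":0.18,"ty":-0.24,"tz":0,"wx":0,"wy":0,"wz":0}
    - {"hand":1,"tx":0.36,"ty":-0.485,"tz":0,"wx":0,"wy":0,"wz":0}
    - {"hand":1,"tx":0.36,"ty":-0.485,"tz":0,"wx":0,"wy":0,"wz":0}
    - {"hand":1,"tx":0.36,"ty":-0.485,"tz":0,"wx":0,"wy":0,"wz":0}
    - {"hand":1,"tx":0.36,"ty":-0.485,"tz":0,"wx":0,"wy":0,"wz":0}
    - {"hand":1,"tx":0.36,"ty":-0.485,"tz":0,"wx":0,"wy":0,"wz":0}
    - {"hand":1,"tx":0.36,"ty":-0.485,"tz":0,"wx":0,"wy":0,"wz":0}
    - {"hand":1,"tx":0.36,"ty":-0.485,"tz":0,"wx":0,"wy":0,"wz":0}
    - {"hand":1,"tx":0.36,"ty":-0.485,"tz":0,"wx":0,"wy":0,"wz":0}
    - {"hand":1,"tx":0.36,"ty":-0.485,"tz":0,"wx":0,"wy":0,"wz":0}
    - {"hand":1,"tx":0.36,"ty":-0.485,"tz":0,"wx":0,"wy":0,"wz":0}
    - {"hand":1,"tx":0.36,"ty":-0.485,"tz":0,"wx":0,"wy":0,"wz":0}
    - {"hand":1,"tx":0.36,"ty":-0.485,"tz":0,"wx":0,"wy":0,"wz":0}
    - {"hand":1,"tx":0.36,"ty":-0.485,"tz":0,"wx":0,"wy":0,"wz":0}
    - {"hand":1,"tx":0.36,"ty":-0.485,"tz":0,"wx":0,"wy":0,"wz":0}
    - {"hand":1,"tx":0.18,"ty":-0.24,"tz":0,"wx":0,"wy":0,"wz":0}
    - {"hand":1,"tx":0,"ty":0,"tz":0,"wx":0,"wy":0,"wz":0}
    - {"hand":1,"tx":0,"ty":0,"tz":0,"wx":0,"wy":0,"wz":0}

```text
time: 11.78
tool_pos: [592.2, 96.1, 216.2]
tcp_rot: [3.141, 0.001, 0.292]
contact_force: [-0.3, -0.6, -1.8]
grip_width: 55.5
```

```bash
python3 - <<'E'
from h import *
go([592.5,96.2,170],16.6)
for n in("scene","top"):
    im=capture(n); cv2.imwrite(f"pics/{n}9.png",im[:,:,::-1])
s=cv2.imread("pics/scene9.png")[100:220,240:370];t=cv2.imread("pics/top9.png")[140:260,180:310]
c=cv2.resize(np.vstack([s]),None,fx=6,fy=5.9,interpolation=cv2.INTER_CUBIC)[:600];cv2.imwrite("pics/m9.png",cv2.resize(s[10:105],None,fx=6,fy=6,interpolation=cv2.INTER_CUBIC))
cv2.imwrite("pics/t9.png",cv2.resize(t,None,fx=4,fy=4,interpolation=cv2.INTER_CUBIC))
E
```

```text
t 11.78 pos [592.2  96.1 216.2] rpy [1.7999e+02 7.0000e-02 1.6710e+01] F [-0.3 -0.6 -1.8] w 55.5
world d [  0.3   0.1 -46.2] turn shares [0.001 0.014 0.022] shift shares (new axes) [ 9.000e-03 -1.000e-03  1.154e+00]
```

View pics/m9.png

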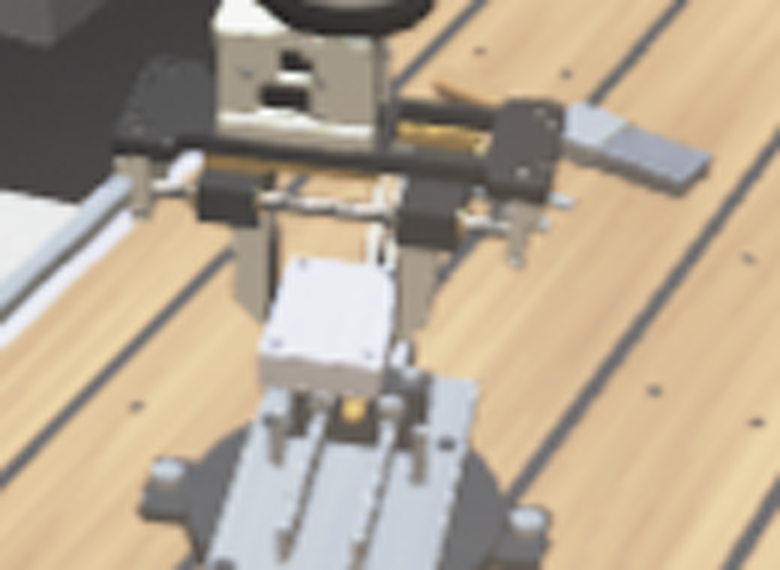

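View pics/t9.png

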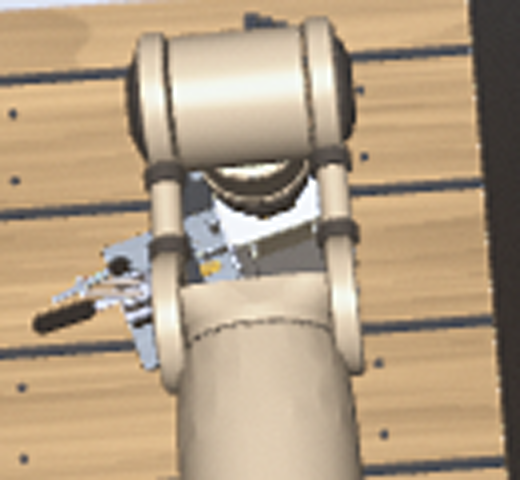

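The scene view shows the held blank above the fixture, with its top corners at about (287,260), (393,265), (383,362) and (262,352) in the zoom and the brass pin at (353,408). Fitting its pose against the plate in the same camera.

```bash
cat >> h.py <<'E'
def plate_pose(n):
    # mean of plate centre by camera (measured at start), fixture dir 106.65
    return {'top':np.array([579.2,135.2]),'scene':np.array([582.6,134.8])}[n]
U=np.array([np.cos(np.radians(106.65)),np.sin(np.radians(106.65))]);V=np.array([-U[1],U[0]])
def blankrel(im,C,z,side=None):
    g=im[:,:,0].astype(np.float32)
    P,L=fitquad("scene",g,np.array(C,float),z)
    e=np.roll(P,-1,0)-P
    c=P.mean(0);d=c-(plate_pose('scene')-29*U)
    print('z',z,'centre',c.round(1),'edges',np.linalg.norm(e,axis=1).round(1),'ang',np.degrees(np.arctan2(e[:,1],e[:,0])).round(1),'in parallels frame x,y',(d@U).round(1),(d@V).round(1))
E
python3 - <<'E'
from h import *
im=cv2.imread("pics/scene9.png")
C=np.array([(287,260),(395,265),(383,362),(262,352)])/6-.42+[240,110]
print(np.array(ray("scene",C,249.5))[:,:2].round(1).tolist())
for z in (245.5,249.5,253.5): blankrel(im,C,z)
E
```

```text
[[554.7, 118.4], [601.1, 139.4], [630.7, 66.3], [579.8, 46.7]]
z 245.5 centre [589.5  97.4] edges [52.4 83.2 59.2 82.6] ang [  17.   -67.4 -163.2  107.9] in parallels frame x,y -8.8 4.2
z 249.5 centre [592.   92.1] edges [52.1 82.7 58.8 82.1] ang [  17.   -67.4 -163.2  107.9] in parallels frame x,y -14.6 3.2
z 253.5 centre [594.6  86.8] edges [51.8 82.2 58.5 81.6] ang [  17.   -67.4 -163.2  107.9] in parallels frame x,y -20.4 2.3
```

Request:
drive_tool:
  deltas:
    - {"hand":1,"tx":0,"ty":0,"tz":0.2,"wx":0,"wy":0,"wz":0}
    - {"hand":1,"tx":0,"ty":0,"tz":0.3,"wx":0,"wy":0,"wz":0}
    - {"hand":1,"tx":0,"ty":0,"tz":0.3,"wx":0,"wy":0,"wz":0}
    - {"hand":1,"tx":0,"ty":0,"tz":0.3,"wx":0,"wy":0,"wz":0}
    - {"hand":1,"tx":0,"ty":0,"tz":0.3,"wx":0,"wy":0,"wz":0}
    - {"hand":1,"tx":0,"ty":0,"tz":0.2,"wx":0,"wy":0,"wz":0}
    - {"hand":1,"tx":0,"ty":0,"tz":0,"wx":0,"wy":0,"wz":0}
    - {"hand":1,"tx":0,"ty":0,"tz":0,"wx":0,"wy":0,"wz":0}

```text
time: 12.55
tool_pos: [592.4, 95.1, 152.5]
tcp_rot: [-3.141, 0.001, 0.289]
contact_force: [-0.2, 0.6, -2.4]
grip_width: 55.9
```

```bash
python3 - <<'E'
from h import *
go([592.5,96.2,130],16.6)
im=capture("scene"); cv2.imwrite("pics/scene10.png",im[:,:,::-1])
s=cv2.imread("pics/scene10.png")[125:220,245:355]
cv2.imwrite("pics/m10.png",cv2.resize(s,None,fx=6,fy=6,interpolation=cv2.INTER_CUBIC))
E
```

```text
t 12.55 pos [592.4  95.1 152.5] rpy [-1.7999e+02  4.0000e-02  1.6560e+01] F [-0.2  0.6 -2.4] w 55.9
world d [  0.1   1.1 -22.5] turn shares [-0.002  0.008 -0.008] shift shares (new axes) [ 0.011 -0.026  0.562]
```

View pics/m10.png

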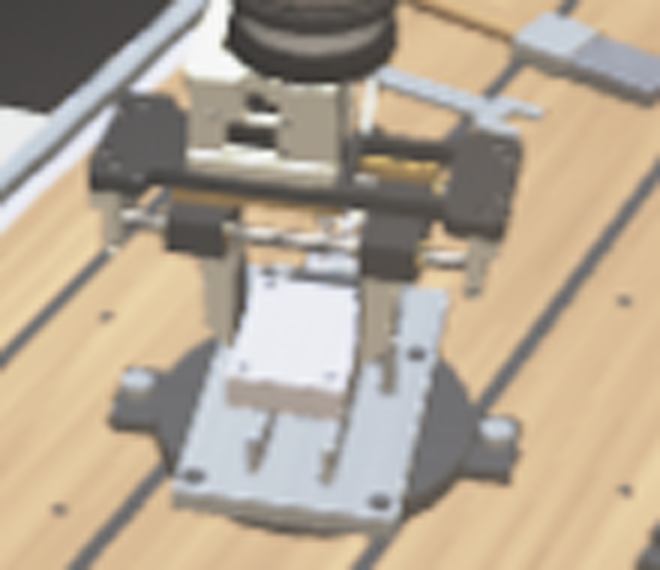

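The blank is over the strips, whose rear ends show at (258,465) and (328,475). Its rear top edge runs (232,375)–(350,388) and its left edge (232,375)–(255,272). Measuring these edges in the parallels' frame.

```bash
cat >> h.py <<'E'
def edge_rel(img,A,B,z,org,scale,ch=0,h=2.):
    f=lambda p:np.array(p)/scale-.5+.5/scale+np.array(org)
    g=(cv2.cvtColor(img,cv2.COLOR_BGR2HSV)[:,:,1] if ch=='s' else img[:,:,ch]).astype(np.float32)
    e=subedge(g,f(A),f(B),h=h)
    P=ray("scene",e,z)[:,:2]
    vx,vy,x,y=cv2.fitLine(P.astype(np.float32),cv2.DIST_HUBER,0,.01,.01).ravel()
    d=P.mean(0)-(plate_pose('scene')-29*U)
    print(A,B,'z',z,'ang',round(float(np.degrees(np.arctan(vy/vx))),2),'par x',(d@U).round(1),'y',(d@V).round(1))
E
python3 - <<'E'
from h import *
im=cv2.imread("pics/scene10.png");o=(245,125)
for ch in(0,'s'):
  for z in (183.8,185.8):
    edge_rel(im,(350,388),(232,375),z,o,6,ch)   # rear edge, expect x -52
    edge_rel(im,(232,375),(255,272),z,o,6,ch)   # left, expect y 28
    edge_rel(im,(350,388),(357,300),z,o,6,ch)   # right, expect -28
  edge_rel(im,(228,402),(345,415),165.8,o,6,ch) # rear bottom
# parallels rear ends / dark flanks, plate rear edge
edge_rel(im,(180,492),(395,520),120,o,6,0) # plate rear edge expect x -66
edge_rel(im,(180,490),(225,350),120,o,6,'s') # left plate edge y 55
edge_rel(im,(400,515),(445,300),120,o,6,'s')
# strip rear-end bottoms
P=ray("scene",(np.array([[258,465],[328,475]])/6-.42+o),130)[:,:2]-(plate_pose('scene')-29*U);print((P@U).round(1),(P@V).round(1))
E
```

```text
(350, 388) (232, 375) z 183.8 ang 16.41 par x -54.1 y -0.6
(232, 375) (255, 272) z 183.8 ang -70.58 par x -11.6 y 31.7
(350, 388) (357, 300) z 183.8 ang -67.61 par x -16.5 y -24.2
(350, 388) (232, 375) z 185.8 ang 16.41 par x -56.6 y -1.1
(232, 375) (255, 272) z 185.8 ang -70.58 par x -14.2 y 31.2
(350, 388) (357, 300) z 185.8 ang -67.61 par x -19.1 y -24.6
(228, 402) (345, 415) z 165.8 ang 15.4 par x -53.5 y 1.2
(350, 388) (232, 375) z 183.8 ang 17.59 par x -56.2 y -0.9
(232, 375) (255, 272) z 183.8 ang -67.13 par x -11.4 y 33.0
(350, 388) (357, 300) z 183.8 ang -66.2 par x -16.3 y -26.0
(350, 388) (232, 375) z 185.8 ang 17.59 par x -58.7 y -1.3
(232, 375) (255, 272) z 185.8 ang -67.13 par x -14.0 y 32.5
(350, 388) (357, 300) z 185.8 ang -66.2 par x -19.0 y -26.4
(228, 402) (345, 415) z 165.8 ang 17.52 par x -51.8 y 1.4
(180, 492) (395, 520) z 120 ang 16.45 par x -65.8 y -3.1
(180, 490) (225, 350) z 120 ang -72.63 par x -9.4 y 53.8
(400, 515) (445, 300) z 120 ang -74.48 par x 23.7 y -55.4
[-50.8 -50.9] [ 14.3 -19.8]
```

```bash
python3 - <<'E'
from h import *
s=cv2.imread("pics/scene10.png")[165:212,270:322]
c=cv2.resize(s,None,fx=12,fy=12,interpolation=cv2.INTER_CUBIC)
s0=cv2.imread("pics/scene0.png")[165:212,270:322]
c0=cv2.resize(s0,None,fx=12,fy=12,interpolation=cv2.INTER_CUBIC)
# project model of strips' rear ends at tops (both cams bias => scene plate pose)
O=plate_pose('scene')-29*U
for img in(c,):
    for y in(-21,-15,15,21):
        for x,z in((-48,142),(-48,120),(0,142)):
            p=O+x*U+y*V;q=proj("scene",[[p[0],p[1],z]])[0]
            cv2.circle(img,tuple(((q-[270,165]+.5)*12).astype(int).tolist()),3,(0,0,255) if z==142 else (0,160,0),-1)
    for img2 in(c0,):
      for y in(-21,-15,15,21):
        for x,z in((-48,142),(-48,120),(0,142),(47,142)):
            p=O+x*U+y*V;q=proj("scene",[[p[0],p[1],z]])[0]
            cv2.circle(img2,tuple(((q-[270,165]+.5)*12).astype(int).tolist()),3,(0,0,255) if z==142 else (0,160,0),-1)
cv2.imwrite("pics/m10b.png",c);cv2.imwrite("pics/m10c.png",c0)
E
```

```text
(no output)
```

View pics/m10b.png

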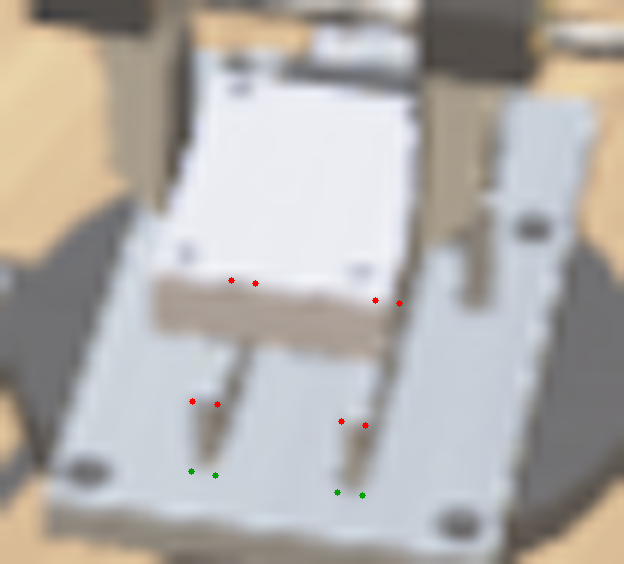

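View pics/m10c.png

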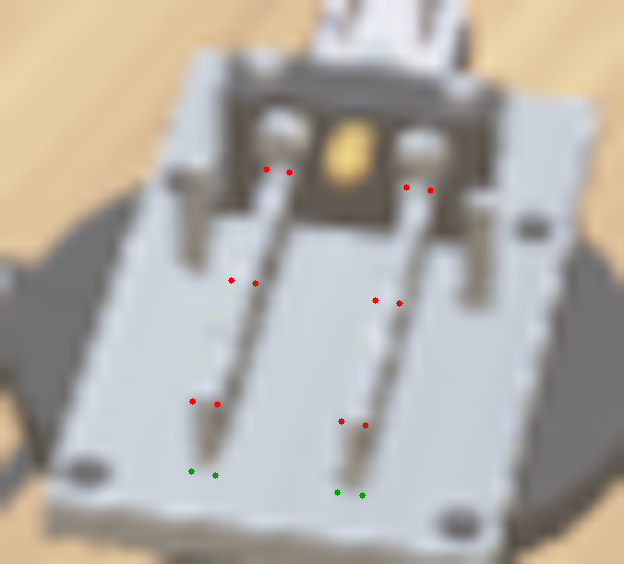

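The first picture (m10c) shows the projected strip corners matching the real strips to within about 1 mm, so the fixture pose is good. Next I compare the blank's rear bottom corners, (152,328) and (385,358) in that zoom, with where they should be.

```bash
python3 - <<'E'
from h import *
O=plate_pose('scene')-29*U
def rel(px,z):
    P=ray("scene",np.array(px)/12-.46+[270,165],z)[:,:2]-O
    return np.c_[P@U,P@V].round(1).tolist()
print('blank bottom rear',rel([(152,328),(385,358)],165.8))
print('blank top rear',rel([(158,272),(400,300)],185.8))
print('strip rear tops (expect -48, 21 15 -15 -21)',rel([(195,402),(222,404),(343,420),(370,424)],142))
print('strip bottoms',rel([(197,468),(212,468),(343,487),(360,490)],120))
print('button centres (x 44+, y+-18, z150)',rel([(282,135),(421,152)],150),'brass z150 x35',rel([(349,152)],150))
print('guide pin tops z154 x30 y+-36',rel([(193,175),(480,205)],154))
E
```

```text
blank bottom rear [[-52.1, 30.3], [-51.4, -25.3]]
blank top rear [[-56.0, 28.3], [-54.2, -28.5]]
strip rear tops (expect -48, 21 15 -15 -21) [[-48.3, 20.3], [-47.7, 13.9], [-47.4, -15.5], [-47.4, -22.0]]
strip bottoms [[-46.5, 19.8], [-45.8, 16.2], [-45.9, -16.0], [-46.2, -20.2]]
button centres (x 44+, y+-18, z150) [[51.2, 17.9], [51.7, -17.6]] brass z150 x35 [[47.8, 0.1]]
guide pin tops z154 x30 y+-36 [[24.6, 35.6], [27.8, -36.1]]
```

Blank relative to the strips: about +1 to +2 mm across and centre x about -12 to -13. I shift 1.2 mm in tool x and lower towards contact, expected at reported z ≈ 129.

Request:
drive_tool:
  deltas:
    - {"hand":1,"tx":0.03,"ty":0,"tz":0.1,"wx":0,"wy":0,"wz":0}
    - {"hand":1,"tx":0,"ty":0,"tz":0.1,"wx":0,"wy":0,"wz":0}
    - {"hand":1,"tx":0,"ty":0,"tz":0.1,"wx":0,"wy":0,"wz":0}
    - {"hand":1,"tx":0,"ty":0,"tz":0.1,"wx":0,"wy":0,"wz":0}
    - {"hand":1,"tx":0,"ty":0,"tz":0.05,"wx":0,"wy":0,"wz":0}
    - {"hand":1,"tx":0,"ty":0,"tz":0.02,"wx":0,"wy":0,"wz":0}
    - {"hand":1,"tx":0,"ty":0,"tz":0,"wx":0,"wy":0,"wz":0}
    - {"hand":1,"tx":0,"ty":0,"tz":0,"wx":0,"wy":0,"wz":0}

```text
time: 13.27
tool_pos: [593.8, 96.0, 134.0]
tcp_rot: [-3.142, -0.0, 0.29]
contact_force: [0.1, -0.0, -1.7]
grip_width: 55.6
```

```bash
python3 - <<'E'
from h import *
go([592.5,96.2,129],16.6)
im=capture("scene"); cv2.imwrite("pics/scene11.png",im[:,:,::-1])
c=cv2.resize(cv2.imread("pics/scene11.png")[160:212,265:325],None,fx=11,fy=11,interpolation=cv2.INTER_CUBIC)
cv2.imwrite("pics/m11.png",c)
E
```

```text
t 13.27 pos [593.8  96.  134. ] rpy [-1.80e+02 -1.00e-02  1.66e+01] F [ 0.1 -0.  -1.7] w 55.6
world d [-1.3  0.2 -5. ] turn shares [-0.    -0.002  0.001] shift shares (new axes) [-0.029 -0.014  0.124]
```

View pics/m11.png

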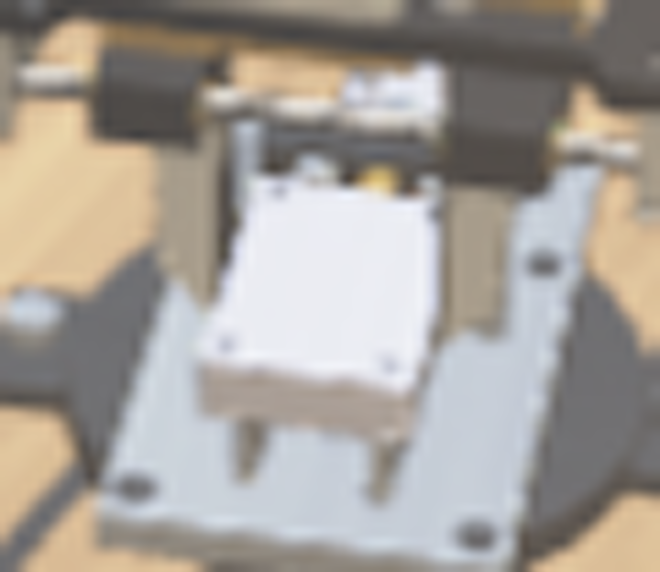

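```bash
python3 - <<'E'
from h import *
O=plate_pose('scene')-29*U
def rel(px,z):
    P=ray("scene",np.array(px)/11-.45+[265,160],z)[:,:2]-O
    return np.c_[P@U,P@V].round(1).tolist()
print('blank bottom rear',rel([(203,414),(402,437)],147.3))
print('blank top rear',rel([(203,364),(412,390)],167.3))
print('blank top front',rel([(250,180),(440,205)],167.3))
print('strip rear bottoms',rel([(237,480),(256,480),(368,500),(392,500)],120))
print(rel([(235,425),(265,425),(370,440),(400,440)],138))
E
```

```text
blank bottom rear [[-52.6, 27.7], [-50.8, -24.4]]
blank top rear [[-56.8, 27.1], [-55.8, -27.1]]
blank top front [[23.7, 30.6], [23.6, -21.2]]
strip rear bottoms [[-44.9, 19.7], [-43.8, 14.8], [-45.5, -15.6], [-44.1, -21.8]]
[[-44.1, 20.7], [-42.4, 13.0], [-42.6, -14.9], [-40.9, -22.6]]
```

Within about 1.5 mm of centre across, and x about -12 to -15. Lowering in small steps to contact.

Request:
drive_tool:
  deltas:
    - {"hand":1,"tx":0,"ty":0,"tz":0.03,"wx":0,"wy":0,"wz":0}
    - {"hand":1,"tx":0,"ty":0,"tz":0.03,"wx":0,"wy":0,"wz":0}
    - {"hand":1,"tx":0,"ty":0,"tz":0.02,"wx":0,"wy":0,"wz":0}
    - {"hand":1,"tx":0,"ty":0,"tz":0.0125,"wx":0,"wy":0,"wz":0}
    - {"hand":1,"tx":0,"ty":0,"tz":0.0125,"wx":0,"wy":0,"wz":0}
    - {"hand":1,"tx":0,"ty":0,"tz":0,"wx":0,"wy":0,"wz":0}

```text
time: 13.82
tool_pos: [593.7, 96.0, 129.6]
tcp_rot: [-3.141, 0.0, 0.29]
contact_force: [-0.4, -0.1, -1.9]
grip_width: 55.5
```

Request:
drive_tool:
  deltas:
    - {"hand":1,"tx":0,"ty":0,"tz":0.0125,"wx":0,"wy":0,"wz":0}
    - {"hand":1,"tx":0,"ty":0,"tz":0.0125,"wx":0,"wy":0,"wz":0}
    - {"hand":1,"tx":0,"ty":0,"tz":0,"wx":0,"wy":0,"wz":0}

```text
time: 14.07
tool_pos: [593.8, 96.0, 128.8]
tcp_rot: [-3.142, -0.0, 0.29]
contact_force: [-0.4, -0.7, -2.3]
grip_width: 55.6
```

Request:
drive_tool:
  deltas:
    - {"hand":1,"tx":0,"ty":0,"tz":0.0125,"wx":0,"wy":0,"wz":0}
    - {"hand":1,"tx":0,"ty":0,"tz":0.0125,"wx":0,"wy":0,"wz":0}
    - {"hand":1,"tx":0,"ty":0,"tz":0,"wx":0,"wy":0,"wz":0}

```text
time: 14.32
tool_pos: [593.8, 96.0, 128.7]
tcp_rot: [3.141, -0.001, 0.29]
contact_force: [-2.4, -0.8, 4.6]
grip_width: 55.9
```

Contact at exactly the predicted height (z 128.7, about 7 N change). I open slightly so the blank settles flat, then look.

Request:
drive_tool:
  deltas:
    - {"hand":-0.35,"tx":0,"ty":0,"tz":-0.01,"wx":0,"wy":0,"wz":0}
    - {"hand":-0.35,"tx":0,"ty":0,"tz":0,"wx":0,"wy":0,"wz":0}
    - {"hand":-0.35,"tx":0,"ty":0,"tz":0,"wx":0,"wy":0,"wz":0}
    - {"hand":-0.35,"tx":0,"ty":0,"tz":0,"wx":0,"wy":0,"wz":0}

```text
time: 14.65
tool_pos: [593.8, 96.0, 128.0]
tcp_rot: [-3.142, -0.0, 0.29]
contact_force: [-0.1, 0.1, 0.4]
grip_width: 61.7
```

```bash
python3 - <<'E'
from h import *
go([592.5,96.2,129],16.6)
for n in("scene","top"):
    im=capture(n); cv2.imwrite(f"pics/{n}12.png",im[:,:,::-1])
c=cv2.resize(cv2.imread("pics/scene12.png")[160:212,265:325],None,fx=11,fy=11,interpolation=cv2.INTER_CUBIC)
cv2.imwrite("pics/m12.png",c)
E
```

```text
t 14.65 pos [593.8  96.  128. ] rpy [-1.80e+02 -1.00e-02  1.66e+01] F [-0.1  0.1  0.4] w 61.7
world d [-1.3  0.2  1. ] turn shares [-0.001 -0.002  0.   ] shift shares (new axes) [-0.03  -0.015 -0.024]
```

View pics/m12.png

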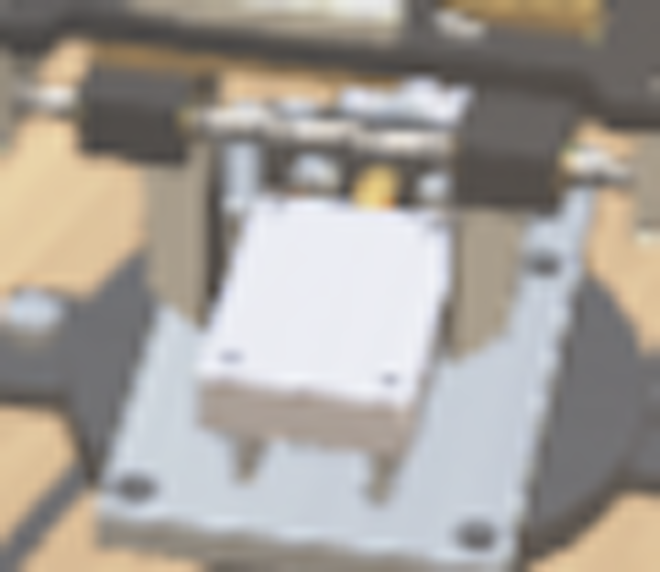

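Released, the blank rests flat on both strips with no force on the tool. Its top corners are at about (203,377), (410,402), (447,228) and (255,203). Measuring at z 162.

```bash
python3 - <<'E'
from h import *
O=plate_pose('scene')-29*U
def rel(px,z):
    P=ray("scene",np.array(px)/11-.45+[265,160],z)[:,:2]-O
    return np.c_[P@U,P@V].round(1).tolist()
print('holes',rel([(231,357),(390,379),(433,228),(281,207)],162))
print('top rear',rel([(203,378),(410,403)],162),'bottom rear',rel([(203,425),(402,450)],142))
print('strip bottoms',rel([(237,480),(256,480),(368,500),(392,500)],120))
im=cv2.imread("pics/scene12.png");o=(265,160)
edge_rel(im,(203,377),(410,402),162,o,11,0);edge_rel(im,(203,377),(255,203),162,o,11,0);edge_rel(im,(203,377),(255,203),162,o,11,2)
edge_rel(im,(410,402),(447,228),162,o,11,0)
edge_rel(im,(203,425),(402,450),142,o,11,0)
E
```

```text
holes [[-45.9, 21.8], [-46.0, -19.9], [20.1, -20.1], [20.6, 21.4]]
top rear [[-56.0, 27.2], [-54.6, -26.6]] bottom rear [[-50.7, 28.0], [-49.6, -24.5]]
strip bottoms [[-44.9, 19.7], [-43.8, 14.8], [-45.5, -15.6], [-44.1, -21.8]]
(203, 377) (410, 402) z 162 ang 15.86 par x -55.9 y 0.2
(203, 377) (255, 203) z 162 ang -72.36 par x -17.7 y 29.5
(203, 377) (255, 203) z 162 ang -72.34 par x -17.7 y 29.3
(410, 402) (447, 228) z 162 ang -73.48 par x -17.5 y -27.4
(203, 425) (402, 450) z 142 ang 18.21 par x -53.4 y 1.4
```

Hole centre: x -12.8, y +0.8, square within about 0.3°, so it is 7–8 mm clear of the pin as wanted. Regripping.

Request:
drive_tool:
  deltas:
    - {"hand":1,"tx":0,"ty":0,"tz":0,"wx":0,"wy":0,"wz":0}
    - {"hand":1,"tx":0,"ty":0,"tz":0,"wx":0,"wy":0,"wz":0}
    - {"hand":1,"tx":0,"ty":0,"tz":0,"wx":0,"wy":0,"wz":0}
    - {"hand":1,"tx":0,"ty":0,"tz":0,"wx":0,"wy":0,"wz":0}
    - {"hand":1,"tx":0,"ty":0,"tz":0,"wx":0,"wy":0,"wz":0}
    - {"hand":1,"tx":0,"ty":0,"tz":0.005,"wx":0,"wy":0,"wz":0}
    - {"hand":1,"tx":0,"ty":0,"tz":0,"wx":0,"wy":0,"wz":0}

```text
time: 15.33
tool_pos: [593.8, 96.0, 128.0]
tcp_rot: [-3.142, -0.0, 0.29]
contact_force: [0.4, -0.2, -0.2]
grip_width: 55.5
```

Slide at about 10 mm/s for 6 mm, then slower.

Request:
drive_tool:
  deltas:
    - {"hand":1,"tx":0,"ty":-0.01,"tz":0,"wx":0,"wy":0,"wz":0}
    - {"hand":1,"tx":0,"ty":-0.02,"tz":0,"wx":0,"wy":0,"wz":0}
    - {"hand":1,"tx":0,"ty":-0.02,"tz":0,"wx":0,"wy":0,"wz":0}
    - {"hand":1,"tx":0,"ty":-0.02,"tz":0,"wx":0,"wy":0,"wz":0}
    - {"hand":1,"tx":0,"ty":-0.02,"tz":0,"wx":0,"wy":0,"wz":0}
    - {"hand":1,"tx":0,"ty":-0.02,"tz":0,"wx":0,"wy":0,"wz":0}
    - {"hand":1,"tx":0,"ty":-0.02,"tz":0,"wx":0,"wy":0,"wz":0}
    - {"hand":1,"tx":0,"ty":-0.02,"tz":0,"wx":0,"wy":0,"wz":0}
    - {"hand":1,"tx":0,"ty":0,"tz":0,"wx":0,"wy":0,"wz":0}

```text
time: 16.08
tool_pos: [592.0, 101.9, 128.0]
tcp_rot: [-3.142, -0.0, 0.29]
contact_force: [0.2, -0.7, 1.4]
grip_width: 55.9
```

Request:
drive_tool:
  deltas:
    - {"hand":1,"tx":0,"ty":-0.0125,"tz":0,"wx":0,"wy":0,"wz":0}
    - {"hand":1,"tx":0,"ty":-0.0125,"tz":0,"wx":0,"wy":0,"wz":0}
    - {"hand":1,"tx":0,"ty":-0.0125,"tz":0,"wx":0,"wy":0,"wz":0}
    - {"hand":1,"tx":0,"ty":-0.0125,"tz":0,"wx":0,"wy":0,"wz":0}
    - {"hand":1,"tx":0,"ty":-0.0125,"tz":0,"wx":0,"wy":0,"wz":0}
    - {"hand":1,"tx":0,"ty":-0.0125,"tz":0,"wx":0,"wy":0,"wz":0}
    - {"hand":1,"tx":0,"ty":0,"tz":0,"wx":0,"wy":0,"wz":0}

```text
time: 16.67
tool_pos: [591.2, 104.7, 128.0]
tcp_rot: [3.142, -0.0, 0.29]
contact_force: [0.9, -1.5, 1.6]
grip_width: 55.8
```

Request:
drive_tool:
  deltas:
    - {"hand":1,"tx":0,"ty":-0.0125,"tz":0,"wx":0,"wy":0,"wz":0}
    - {"hand":1,"tx":0,"ty":-0.0125,"tz":0,"wx":0,"wy":0,"wz":0}
    - {"hand":1,"tx":0,"ty":-0.0125,"tz":0,"wx":0,"wy":0,"wz":0}
    - {"hand":1,"tx":0,"ty":-0.0125,"tz":0,"wx":0,"wy":0,"wz":0}
    - {"hand":1,"tx":0,"ty":0,"tz":0,"wx":0,"wy":0,"wz":0}

```text
time: 17.08
tool_pos: [590.8, 106.2, 128.0]
tcp_rot: [3.141, -0.0, 0.29]
contact_force: [1.6, -4.6, 1.6]
grip_width: 55.6
```

The pin has been met (about 5 N against the push). Continue more slowly.

Request:
drive_tool:
  deltas:
    - {"hand":1,"tx":0,"ty":-0.01,"tz":0,"wx":0,"wy":0,"wz":0}
    - {"hand":1,"tx":0,"ty":-0.01,"tz":0,"wx":0,"wy":0,"wz":0}
    - {"hand":1,"tx":0,"ty":-0.01,"tz":0,"wx":0,"wy":0,"wz":0}
    - {"hand":1,"tx":0,"ty":-0.01,"tz":0,"wx":0,"wy":0,"wz":0}
    - {"hand":1,"tx":0,"ty":-0.01,"tz":0,"wx":0,"wy":0,"wz":0}
    - {"hand":1,"tx":0,"ty":-0.01,"tz":0,"wx":0,"wy":0,"wz":0}
    - {"hand":1,"tx":0,"ty":-0.01,"tz":0,"wx":0,"wy":0,"wz":0}
    - {"hand":1,"tx":0,"ty":-0.01,"tz":0,"wx":0,"wy":0,"wz":0}
    - {"hand":1,"tx":0,"ty":0,"tz":0,"wx":0,"wy":0,"wz":0}

```text
time: 17.83
tool_pos: [590.0, 108.7, 128.0]
tcp_rot: [3.14, -0.0, 0.29]
contact_force: [1.4, -6.2, 2.5]
grip_width: 55.8
```

Request:
drive_tool:
  deltas:
    - {"hand":1,"tx":0,"ty":-0.01,"tz":0,"wx":0,"wy":0,"wz":0}
    - {"hand":1,"tx":0,"ty":-0.01,"tz":0,"wx":0,"wy":0,"wz":0}
    - {"hand":1,"tx":0,"ty":-0.01,"tz":0,"wx":0,"wy":0,"wz":0}
    - {"hand":1,"tx":0,"ty":-0.01,"tz":0,"wx":0,"wy":0,"wz":0}
    - {"hand":1,"tx":0,"ty":0,"tz":0,"wx":0,"wy":0,"wz":0}

```text
time: 18.25
tool_pos: [589.6, 110.0, 128.0]
tcp_rot: [3.14, -0.0, 0.29]
contact_force: [2.0, -6.1, 1.5]
grip_width: 55.8
```

Request:
drive_tool:
  deltas:
    - {"hand":1,"tx":0,"ty":-0.0075,"tz":0,"wx":0,"wy":0,"wz":0}
    - {"hand":1,"tx":0,"ty":-0.0075,"tz":0,"wx":0,"wy":0,"wz":0}
    - {"hand":1,"tx":0,"ty":-0.0075,"tz":0,"wx":0,"wy":0,"wz":0}
    - {"hand":1,"tx":0,"ty":-0.0075,"tz":0,"wx":0,"wy":0,"wz":0}
    - {"hand":1,"tx":0,"ty":-0.0075,"tz":0,"wx":0,"wy":0,"wz":0}
    - {"hand":1,"tx":0,"ty":0,"tz":0,"wx":0,"wy":0,"wz":0}

```text
time: 18.75
tool_pos: [589.3, 111.2, 128.0]
tcp_rot: [3.139, -0.0, 0.289]
contact_force: [2.7, -7.7, 1.8]
grip_width: 55.7
```

Request:
drive_tool:
  deltas:
    - {"hand":1,"tx":0,"ty":-0.0075,"tz":0,"wx":0,"wy":0,"wz":0}
    - {"hand":1,"tx":0,"ty":-0.0075,"tz":0,"wx":0,"wy":0,"wz":0}
    - {"hand":1,"tx":0,"ty":0,"tz":0,"wx":0,"wy":0,"wz":0}

```text
time: 19.0
tool_pos: [589.1, 111.7, 128.0]
tcp_rot: [3.139, -0.0, 0.289]
contact_force: [1.9, -7.9, 2.0]
grip_width: 55.5
```

Request:
drive_tool:
  deltas:
    - {"hand":1,"tx":0,"ty":-0.0075,"tz":0,"wx":0,"wy":0,"wz":0}
    - {"hand":1,"tx":0,"ty":-0.0075,"tz":0,"wx":0,"wy":0,"wz":0}
    - {"hand":1,"tx":0,"ty":0,"tz":0,"wx":0,"wy":0,"wz":0}

```text
time: 19.25
tool_pos: [589.0, 112.2, 128.0]
tcp_rot: [3.139, -0.0, 0.289]
contact_force: [2.2, -8.1, 2.2]
grip_width: 55.5
```

Request:
drive_tool:
  deltas:
    - {"hand":1,"tx":0,"ty":-0.0075,"tz":0,"wx":0,"wy":0,"wz":0}
    - {"hand":1,"tx":0,"ty":-0.0075,"tz":0,"wx":0,"wy":0,"wz":0}
    - {"hand":1,"tx":0,"ty":0,"tz":0,"wx":0,"wy":0,"wz":0}

```text
time: 19.5
tool_pos: [588.8, 112.7, 128.0]
tcp_rot: [3.139, -0.0, 0.289]
contact_force: [2.5, -8.8, 2.3]
grip_width: 55.8
```

Request:
drive_tool:
  deltas:
    - {"hand":1,"tx":0,"ty":-0.0075,"tz":0,"wx":0,"wy":0,"wz":0}
    - {"hand":1,"tx":0,"ty":-0.0075,"tz":0,"wx":0,"wy":0,"wz":0}
    - {"hand":1,"tx":0,"ty":0,"tz":0,"wx":0,"wy":0,"wz":0}

```text
time: 19.75
tool_pos: [588.7, 113.2, 128.0]
tcp_rot: [3.139, -0.0, 0.289]
contact_force: [1.8, -9.3, 2.0]
grip_width: 55.4
```

Request:
drive_tool:
  deltas:
    - {"hand":1,"tx":0,"ty":-0.0075,"tz":0,"wx":0,"wy":0,"wz":0}
    - {"hand":1,"tx":0,"ty":-0.0075,"tz":0,"wx":0,"wy":0,"wz":0}
    - {"hand":1,"tx":0,"ty":0,"tz":0,"wx":0,"wy":0,"wz":0}

```text
time: 20.0
tool_pos: [588.5, 113.6, 128.0]
tcp_rot: [3.139, -0.0, 0.289]
contact_force: [1.9, -9.0, 2.1]
grip_width: 55.7
```

Request:
drive_tool:
  deltas:
    - {"hand":1,"tx":0,"ty":-0.0075,"tz":0,"wx":0,"wy":0,"wz":0}
    - {"hand":1,"tx":0,"ty":-0.0075,"tz":0,"wx":0,"wy":0,"wz":0}
    - {"hand":1,"tx":0,"ty":0,"tz":0,"wx":0,"wy":0,"wz":0}

```text
time: 20.25
tool_pos: [588.4, 114.1, 128.0]
tcp_rot: [3.139, -0.0, 0.289]
contact_force: [1.7, -10.5, 1.4]
grip_width: 55.6
```

Request:
drive_tool:
  deltas:
    - {"hand":1,"tx":0,"ty":-0.0075,"tz":0,"wx":0,"wy":0,"wz":0}
    - {"hand":1,"tx":0,"ty":0,"tz":0,"wx":0,"wy":0,"wz":0}
    - {"hand":1,"tx":0,"ty":0,"tz":0,"wx":0,"wy":0,"wz":0}

```text
time: 20.5
tool_pos: [588.3, 114.4, 128.0]
tcp_rot: [3.139, -0.0, 0.289]
contact_force: [2.2, -10.0, 2.2]
grip_width: 55.7
```

Request:
drive_tool:
  deltas:
    - {"hand":1,"tx":0,"ty":-0.0075,"tz":0,"wx":0,"wy":0,"wz":0}
    - {"hand":1,"tx":0,"ty":-0.0075,"tz":0,"wx":0,"wy":0,"wz":0}
    - {"hand":1,"tx":0,"ty":0,"tz":0,"wx":0,"wy":0,"wz":0}

```text
time: 20.75
tool_pos: [588.3, 114.5, 128.1]
tcp_rot: [3.138, -0.0, 0.289]
contact_force: [2.6, -10.2, 0.8]
grip_width: 55.2
```

```bash
python3 - <<'E'
from h import *
go([592.5,96.2,129],16.6); print(get_obs()['moment'])
for n in("scene",):
    im=capture(n); cv2.imwrite(f"pics/{n}13.png",im[:,:,::-1])
c=cv2.resize(cv2.imread("pics/scene13.png")[160:212,265:325],None,fx=11,fy=11,interpolation=cv2.INTER_CUBIC)
cv2.imwrite("pics/m13.png",c)
E
```

```text
t 20.75 pos [588.3 114.5 128.1] rpy [ 1.7979e+02 -2.0000e-02  1.6580e+01] F [  2.6 -10.2   0.8] w 55.2
world d [  4.2 -18.3   0.9] turn shares [ 0.043 -0.004 -0.004] shift shares (new axes) [-0.03   0.468 -0.023]
[-1.95699531 -0.469592    0.09925676]
```

View pics/m13.png

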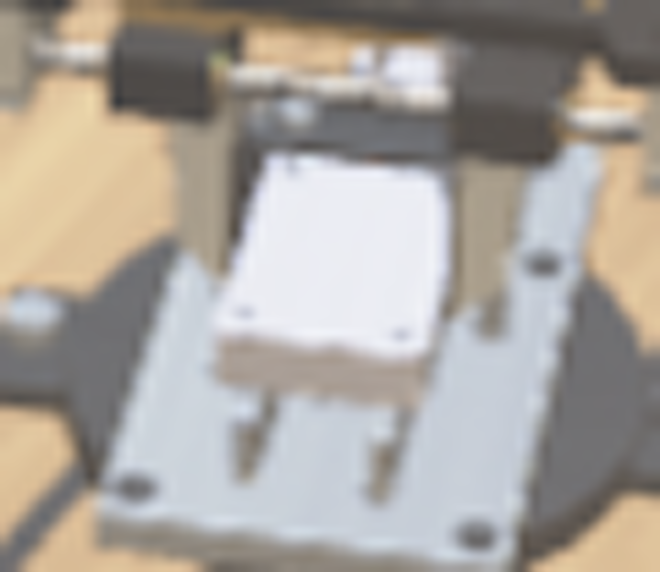

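Motion stopped: y rose only 0.1 mm for a 0.6 mm command. The blank's rear end stands forward of the strip ends, which are visible at (250,410) and (382,425). I measure whether it is home.

```bash
python3 - <<'E'
from h import *
O=plate_pose('scene')-29*U
def rel(px,z):
    P=ray("scene",np.array(px)/11-.45+[265,160],z)[:,:2]-O
    return np.c_[P@U,P@V].round(1).tolist()
print('holes (prev -45.9 rear)',rel([(243,313),(401,333),(293,167)],162))
print('top rear',rel([(214,331),(424,356)],162),'bottom rear',rel([(217,376),(420,402)],142))
im=cv2.imread("pics/scene13.png");o=(265,160)
edge_rel(im,(214,332),(424,356),162,o,11,0);edge_rel(im,(214,331),(265,155),162,o,11,0)
edge_rel(im,(217,376),(420,402),142,o,11,0)
edge_rel(im,(265,152),(445,175),162,o,11,0)
o=get_obs();print(o['tool_pos'],o['contact_force'],o['moment'])
E
```

```text
holes (prev -45.9 rear) [[-27.1, 22.4], [-26.5, -19.4], [39.1, 21.7]]
top rear [[-36.2, 28.3], [-34.7, -26.9]] bottom rear [[-29.9, 28.5], [-29.1, -25.7]]
(214, 332) (424, 356) z 162 ang 15.45 par x -36.7 y 0.5
(214, 331) (265, 155) z 162 ang -72.36 par x 2.7 y 29.4
(217, 376) (420, 402) z 142 ang 19.08 par x -33.4 y 0.3
(265, 152) (445, 175) z 162 ang 17.61 par x 45.3 y 5.6
[588.27112888 114.48619363 128.00170954] [  3.64747517 -10.60150322   1.29812426] [-1.97465964 -0.39281848  0.0322765 ]
```

The blank travelled 19.2 mm in the image and 19.3 mm by the TCP, so it has not slipped, and it sits within about 1 mm of home. Pressing a little further: the force should rise with no motion.

Request:
drive_tool:
  deltas:
    - {"hand":1,"tx":0,"ty":-0.0075,"tz":0,"wx":0,"wy":0,"wz":0}
    - {"hand":1,"tx":0,"ty":-0.0075,"tz":0,"wx":0,"wy":0,"wz":0}
    - {"hand":1,"tx":0,"ty":0,"tz":0,"wx":0,"wy":0,"wz":0}

```text
time: 21.05
tool_pos: [588.3, 114.5, 128.1]
tcp_rot: [3.137, -0.0, 0.289]
contact_force: [3.2, -14.1, 1.6]
grip_width: 55.4
```

Force is up to 14.4 N along the push with no motion, so it is on the stops. I take out the small 0.25° tilt from compliance and add a little push.

Request:
drive_tool:
  deltas:
    - {"hand":1,"tx":0,"ty":0,"tz":0,"wx":0.025,"wy":0,"wz":0}
    - {"hand":1,"tx":0,"ty":0,"tz":0,"wx":0.025,"wy":0,"wz":0}
    - {"hand":1,"tx":0,"ty":-0.005,"tz":0,"wx":0,"wy":0,"wz":0}
    - {"hand":1,"tx":0,"ty":0,"tz":0,"wx":0,"wy":0,"wz":0}
    - {"hand":1,"tx":0,"ty":0,"tz":0,"wx":0,"wy":0,"wz":0}

```text
time: 21.47
tool_pos: [588.3, 114.6, 128.0]
tcp_rot: [3.141, -0.0, 0.289]
contact_force: [3.1, -13.4, 1.2]
grip_width: 55.5
```

```bash
python3 - <<'E'
from h import *
go([592.5,96.2,129],16.6); print(get_obs()['moment'])
im=capture("scene"); cv2.imwrite("pics/scene14.png",im[:,:,::-1])
im=capture("top"); cv2.imwrite("pics/top14.png",im[:,:,::-1])
c=cv2.resize(cv2.imread("pics/scene14.png")[160:212,265:325],None,fx=11,fy=11,interpolation=cv2.INTER_CUBIC)
cv2.imwrite("pics/m14.png",c)
go([592.5,96.2,129],16.6)
im=cv2.imread("pics/scene14.png");o=(265,160)
edge_rel(im,(214,332),(424,356),162,o,11,0);edge_rel(im,(214,331),(265,155),162,o,11,0)
edge_rel(im,(217,376),(420,402),142,o,11,0)
E
```

```text
t 21.47 pos [588.3 114.6 128. ] rpy [ 1.7998e+02 -2.0000e-02  1.6570e+01] F [  3.1 -13.4   1.2] w 55.5
world d [  4.2 -18.4   1. ] turn shares [ 0.004 -0.004 -0.006] shift shares (new axes) [-0.03   0.472 -0.024]
[-2.41854582 -0.52135953  0.09730737]
t 21.57 pos [588.2 114.6 128. ] rpy [ 1.7998e+02 -2.0000e-02  1.6570e+01] F [  2.1 -14.7   1.3] w 55.6
world d [  4.3 -18.4   1. ] turn shares [ 0.004 -0.004 -0.005] shift shares (new axes) [-0.03   0.472 -0.024]
(214, 332) (424, 356) z 162 ang 15.44 par x -36.7 y 0.5
(214, 331) (265, 155) z 162 ang -72.6 par x 2.7 y 29.4
(217, 376) (420, 402) z 142 ang 18.95 par x -33.5 y 0.3
```

View pics/m14.png

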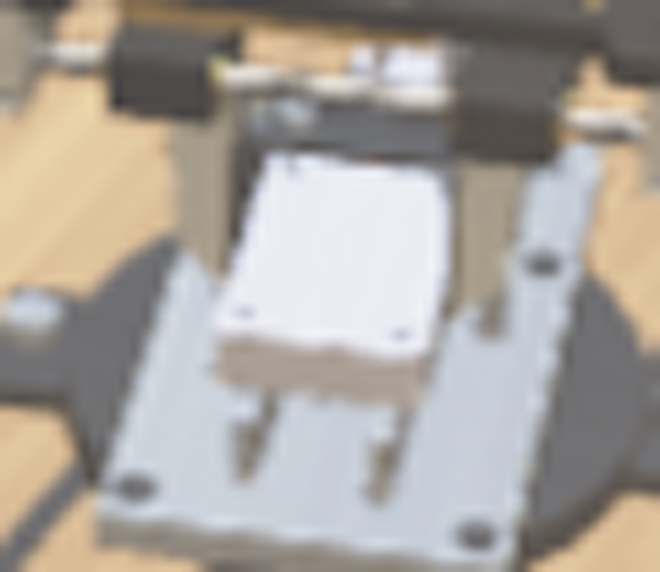

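View pics/scene14.png

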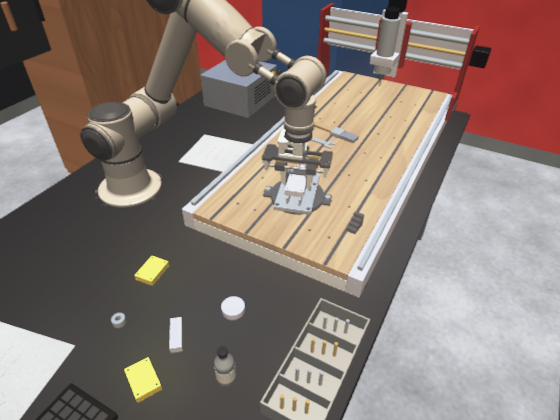

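Request:
drive_tool:
  deltas:
    - {"hand":1,"tx":0,"ty":-0.006,"tz":0,"wx":0,"wy":0,"wz":0}
    - {"hand":1,"tx":0,"ty":-0.006,"tz":0,"wx":0,"wy":0,"wz":0}
    - {"hand":1,"tx":0,"ty":0,"tz":0,"wx":0,"wy":0,"wz":0}
    - {"hand":1,"tx":0,"ty":0,"tz":0,"wx":0,"wy":0,"wz":0}
    - {"hand":1,"tx":0,"ty":0,"tz":0,"wx":0,"wy":0,"wz":0}
    - {"hand":1,"tx":0,"ty":0,"tz":0,"wx":0,"wy":0,"wz":0}
    - {"hand":1,"tx":0,"ty":0,"tz":0,"wx":0,"wy":0,"wz":0}
    - {"hand":1,"tx":0,"ty":0,"tz":0,"wx":0,"wy":0,"wz":0}

```text
time: 22.23
tool_pos: [588.2, 114.6, 128.0]
tcp_rot: [3.141, -0.0, 0.289]
contact_force: [3.6, -13.8, 1.9]
grip_width: 55.7
```

Request:
drive_tool:
  deltas:
    - {"hand":1,"tx":0,"ty":-0.01,"tz":0,"wx":0,"wy":0,"wz":0}
    - {"hand":1,"tx":0,"ty":0,"tz":0,"wx":0,"wy":0,"wz":0}
    - {"hand":1,"tx":0,"ty":0,"tz":0,"wx":0,"wy":0,"wz":0}

```text
time: 22.48
tool_pos: [588.3, 114.6, 128.1]
tcp_rot: [3.14, -0.0, 0.289]
contact_force: [4.1, -16.0, 1.8]
grip_width: 55.5
```

```bash
python3 - <<'E'
from h import *
go([592.5,96.2,129],16.6); print(get_obs()['moment'])
im=capture("scene"); cv2.imwrite("pics/scene15.png",im[:,:,::-1])
go([592.5,96.2,129],16.6)
im=cv2.imread("pics/scene15.png");o=(265,160)
edge_rel(im,(214,332),(424,356),162,o,11,0);edge_rel(im,(214,331),(265,155),162,o,11,0)
edge_rel(im,(217,376),(420,402),142,o,11,0)
E
```

```text
t 22.48 pos [588.3 114.6 128.1] rpy [ 1.799e+02 -2.000e-02  1.657e+01] F [  4.1 -16.    1.8] w 55.5
world d [  4.2 -18.4   0.9] turn shares [ 0.019 -0.005 -0.007] shift shares (new axes) [-0.031  0.472 -0.023]
[-2.90229721 -0.6132516   0.08400542]
t 22.53 pos [588.2 114.6 128.1] rpy [ 1.7991e+02 -2.0000e-02  1.6560e+01] F [  3.9 -15.8   1.5] w 55.9
world d [  4.3 -18.4   0.9] turn shares [ 0.019 -0.005 -0.008] shift shares (new axes) [-0.03   0.472 -0.023]
(214, 332) (424, 356) z 162 ang 16.21 par x -36.5 y 0.5
(214, 331) (265, 155) z 162 ang -72.36 par x 2.7 y 29.4
(217, 376) (420, 402) z 142 ang 17.28 par x -33.2 y 0.9
```

About 16.4 N along the push, position unchanged. A short hold to check that it is steady.

Request:
drive_tool:
  deltas:
    - {"hand":1,"tx":0,"ty":0,"tz":0,"wx":0,"wy":0,"wz":0}
    - {"hand":1,"tx":0,"ty":0,"tz":0,"wx":0,"wy":0,"wz":0}
    - {"hand":1,"tx":0,"ty":0,"tz":0,"wx":0,"wy":0,"wz":0}
    - {"hand":1,"tx":0,"ty":0,"tz":0,"wx":0,"wy":0,"wz":0}
    - {"hand":1,"tx":0,"ty":0,"tz":0,"wx":0,"wy":0,"wz":0}
    - {"hand":1,"tx":0,"ty":0,"tz":0,"wx":0,"wy":0,"wz":0}
    - {"hand":1,"tx":0,"ty":0,"tz":0,"wx":0,"wy":0,"wz":0}
    - {"hand":1,"tx":0,"ty":0,"tz":0,"wx":0,"wy":0,"wz":0}

```text
time: 23.2
tool_pos: [588.3, 114.6, 128.1]
tcp_rot: [3.14, -0.0, 0.289]
contact_force: [3.9, -16.9, 0.6]
grip_width: 55.9
```

Steady. Handing in.

```bash
python3 -c "
from plant import *
print(close_job())"
```

```text
the job is handed in; nothing more can be done
None
```

The blank is on the two parallels, pressed against the stop buttons and still gripped. I handed it in at about 23 s of the 48 s allowed; no verdict was reported.

**What I did:**
- **Laying down:** I gripped the blank across its 56 mm width and lowered it onto the strips. The force change at contact was about 7 N. I opened the jaws briefly so it settled flat, short of the ejector pin.
- **Pushing home:** I regripped and slid it slowly along the strips into the sprung pin until it stopped moving. I then built up the push in small steps.

**Last checks:**
- **Pressed home:** The push is about 16–17 N and was steady over the last 0.7 s hold. The tool did not move as the force rose from about 11 to 16 N, which fits contact with the stops. I did not see the buttons touching directly, because the blank hides them.
- **No slip:** The blank travelled 19.2 mm in the picture and 19.3 mm by the tool reading, so it did not slip in the jaws.
- **Position:** Most edge measurements put it within about 1 mm of home and 1–2 mm of centre. The tool's angle is about 0.1° from the fixture's.
- **Other parts:** The wide view shows them where they started.

**Checks that failed or disagreed:**
- **Tool height:** The fingertips sit about 30 mm higher than the reported position and `tcp_to_tips` imply. My first grasp closed in the air above the blank without touching it, so I lowered further using pictures and force readings.
- **Cameras:** The two cameras differ by about 4 mm in x.
- **Laying-down position:** Measured positions varied from 13 to 16 mm behind the parallels' origin. The longer slide suggests about 15 mm, so the blank was probably laid about 10 mm clear of the pin instead of 7 mm.
- **Final position along the strips:** The hole and lower-edge measurements put the blank 2 to 3 mm further along than the top edge does.

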